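# Put the desk under the stairs back in order

### The arm

A 6-joint arm with a two-finger parallel gripper is mounted at the origin on the work surface. World frame = base frame: x ahead of the robot, y to its left, z up, the work surface at z = 0. Lengths are in m, angles in rad, forces in N, time in s.
With the tool pointing down it reaches from about 0.375 to 0.9 m from the base axis. Payload 3.1 kg.
Tool frame: the origin (TCP) lies midway between the tips of the shut fingers; the grasp point (between the pads) lies 19 mm behind it (manip.hold_point_z is the distance from the TCP to the grasp point, in m); x points along the fingers, y is the direction in which the jaws open and shut, and the axes are right-handed (so a half turn about x gives the same grasp; the last joint's range is limited). The gripper opens to 85 mm and grips with 20 to 120 N. Pads are 22 mm wide; open, the fingers measure 114 mm over their backs; the gripper's body (76 mm by 85 mm) begins 54 mm behind the grasp point. The pads swing forward as they close: fully open they stand 13 mm farther back than shut.
Start: joints at [0.988, 0.527, 1.433, -0, 1.181, -0.178], TCP at [0.246, 0.574, 0.231] pointing down, gripper open.
Joint ranges: [-3.08, 3.08], [-0.75, 2.2], [0.22, 2.44], [-1.43, 4.57], [0, 2.65], [-2.85, 2.85]. Speed limits (rad/s): [2.79, 2.79, 3.14, 3.14, 3.14, 3.14].

### API

Orientations are given as a unit quaternion [x, y, z, w].
In Python, from station import manip, snapshot gives the robot as it stands.
- The arm moves only by the shell command python3 -m crank 'ROWS' [FORCE]. ROWS is JSON, a list of rows, each a list of 5 numbers: the finger opening in m, from 0 to 0.0854, then the shift along the tool's x, y, z in m, then the turn about the tool's x in rad. In form: [[grip, tx, ty, tz, yaw], ...]. A call has 1 to 5 rows; each row shifts and turns the commanded pose from where the row before left it, along the tool's axes as they then stand; what a row does not reach is not made up. A row lasts 1/10 s, in which the tool goes at most 50 mm and 8.59 degrees, less where a joint would pass 70% of its speed; a pose out of reach is approached as far as the arm can. A call is refused whole if a number of a shift passes 0.05 or a number of a turn 0.15, either way. A call with a gripper value outside its range is refused whole. The fingers move at their own pace and stop on an object; FORCE is the grip in N (left out, the last holds). Time passes only in rows, so rows that do not move let the fingers close. It gives the time, the measured TCP pose, the force and the opening at its end, in the units of the state.
- manip.sense(): the state, without advancing time (a new reading comes with each control period).
- snapshot(name): name is "side" or "top" or "wrist"; returns a dict with "image" (420x560x3 uint8, blue, green, red), "range_z" (420x560 float32, m along the optical axis (not along the pixel's ray), 0 where there is no reading), "vertical_fov" (degrees; the focal length in pixels is half the picture's height over the tangent of half this angle, whatever the lens; pixels are square), "cx", "cy" (the principal point, pixels), "distortion" ([k1, k2, p1, p2, k3] as OpenCV has them; the pictures are not rectified), "extrinsics" (4x4, takes a point from world to camera coordinates); the wrist camera has in their place "T_tool_cam" (4x4, takes a point from camera to tool coordinates, whose origin is the TCP and whose axes are the tool frame's). Camera axes: x right, y up, looking along -z (the intrinsics and any distortion apply to the point x, -y, -z); pixel columns grow to the right and rows downward; lengths in m; the calibration is good to about 2 mm. A picture is of the moment at which its call begins: read the wrist's pose just before it.
- manip.sign_off(): hands the job in, once; it reports no verdict.
The state is a dict: "t": time; "q": joint angles; "qd": joint speeds; "tau": joint torques, N m; "tcp_pos": TCP position; "tool_rot": TCP orientation; "force": force on the tool from outside, world axes, zero at the start; "ft_torque": the same for the moment, N m; "finger_gap": opening from 0.0 (shut) to 1.0 (fully open).
Only numpy, scipy, OpenCV 4.12 (cv2) and the standard library are available. Lean on these libraries where they do the work, as an engineer would, in place of code of your own. Each camera call takes 0.05 s, during which the arm holds its last target.

### The job

Put the desk back in order: stand every toppled pencil pot upright on the cork mat, mouth up, and stand every picture panel on edge in the wooden rack, one to a slot, fully down and with the picture the right way up (either side may face the front). Leave the gourd, the dish and the stapler where they are.

Things in the scene. Friction and masses are not known exactly. Their poses are not given: they have to be found in the camera images.
- mat: Square cork mat fixed to the desk, 220 x 220 mm, 4 mm thick; origin at the centre of its underside (on the desk), x and y along its sides, z up. x points away from the robot.
- rack: Pale wooden picture rack fixed to the desk, 169 mm along its own x, 70 mm along y, 46 mm high. Origin at the centre of its underside, z up; Four upright slots run right through along y, centred at x = -57, -19, +19 and +57 mm; each is 21 mm wide, its floor 12 mm above the desk, between 17 mm thick fins that rise 34 mm above that floor.
- pot_a: white pencil pot (may be absent): square, open-topped, 56 x 56 mm, 86 mm tall, walls 4 mm, bottom 14 mm thick and weighted (black rubber inside); about 280 g, centre of mass 22 mm from the bottom. Origin at its middle, 43 mm from either end; x axis from the bottom to the open mouth, y and z square to its sides. Starts lying on a side, mouth roughly to the left or right.
- pot_b: terracotta red-brown pencil pot (may be absent): square, open-topped, 56 x 56 mm, 86 mm tall, walls 4 mm, bottom 14 mm thick and weighted (black rubber inside); about 280 g, centre of mass 22 mm from the bottom. Origin at its middle, 43 mm from either end; x axis from the bottom to the open mouth, y and z square to its sides. Starts lying on a side, mouth roughly to the left or right.
- pot_c: blue pencil pot (may be absent): square, open-topped, 56 x 56 mm, 86 mm tall, walls 4 mm, bottom 14 mm thick and weighted (black rubber inside); about 280 g, centre of mass 22 mm from the bottom. Origin at its middle, 43 mm from either end; x axis from the bottom to the open mouth, y and z square to its sides. Starts lying on a side, mouth roughly to the left or right.
- panel_a: Small wooden picture panel (may be absent), 96 mm tall, 56 mm wide, 14 mm thick, about 90 g; picture: orange sky over blue sea with a yellow sun. Origin at its centre; its x axis runs from the picture's bottom edge to its top edge (the sky with the sun is the top), y across its width, z straight out of the picture. Starts flat on the desk, picture up, top roughly to the left or right.
- panel_b: Small wooden picture panel (may be absent), 96 mm tall, 56 mm wide, 14 mm thick, about 90 g; picture: blue sky over a green hill with a white sun. Origin at its centre; its x axis runs from the picture's bottom edge to its top edge (the sky with the sun is the top), y across its width, z straight out of the picture. Starts flat on the desk, picture up, top roughly to the left or right.
- panel_c: Small wooden picture panel (may be absent), 96 mm tall, 56 mm wide, 14 mm thick, about 90 g; picture: yellow sky over brown land with a red sun. Origin at its centre; its x axis runs from the picture's bottom edge to its top edge (the sky with the sun is the top), y across its width, z straight out of the picture. Starts flat on the desk, picture up, top roughly to the left or right.
- gourd: Orange gourd ornament, 64 mm wide, 43 mm tall with its stalk; bystander at the far side of the desk. Origin at the centre of its underside, z up.
- dish: White trinket dish with a blue top, 90 mm wide, 22 mm tall; bystander at the far side of the desk. Origin at the centre of its underside, z up.
- stapler: Red and black stapler, 120 x 34 mm, 38 mm tall; bystander at the far side of the desk. Origin at the centre of its underside, z up.
Mind the look-alikes: they are no part of the job. Leave any black or pink look-alike of the panel_c alone. Several things have the shape of the pot_c; the one meant has the colours described above.

How it is judged:
At the end, for the whole second after the job is handed in: Pots present stand mouth up within 0.1 rad, middle within 90 mm of the mat's centre along each side. Panels present stand in a slot, on its floor (centre 54 to 66 mm over the desk), top up within 0.32 rad, within 30 mm of the rack's middle across (angle between each of pot_a, pot_b, pot_c's own x axis and vertical below 0.1 rad and x of pot_a in the frame of mat between -0.09 and 0.09 m and y of pot_a in the frame of mat between -0.09 and 0.09 m and z of pot_a in the frame of mat between 0.041 and 0.053 m and x of pot_b in the frame of mat between -0.09 and 0.09 m and y of pot_b in the frame of mat between -0.09 and 0.09 m and z of pot_b in the frame of mat between 0.041 and 0.053 m and x of pot_c in the frame of mat between -0.09 and 0.09 m and y of pot_c in the frame of mat between -0.09 and 0.09 m and z of pot_c in the frame of mat between 0.041 and 0.053 m and angle between each of panel_a, panel_b, panel_c's own x axis and vertical below 0.32 rad and y of panel_a in the frame of rack between -0.03 and 0.03 m and z of panel_a in the frame of rack between 0.054 and 0.066 m and x of panel_a in the frame of rack between -0.075 and 0.075 m and y of panel_b in the frame of rack between -0.03 and 0.03 m and z of panel_b in the frame of rack between 0.054 and 0.066 m and x of panel_b in the frame of rack between -0.075 and 0.075 m and y of panel_c in the frame of rack between -0.03 and 0.03 m and z of panel_c in the frame of rack between 0.054 and 0.066 m and x of panel_c in the frame of rack between -0.075 and 0.075 m); the robot touches nothing.
It fails at once if the orange gourd ornament is pushed aside or tipped over (distance of gourd from where it was at the start of the episode above 0.03 m or angle between gourd's own z axis and vertical above 0.4 rad).
It fails at once if the white dish is pushed aside or tipped over (distance of dish from where it was at the start of the episode above 0.03 m or angle between dish's own z axis and vertical above 0.4 rad).
It fails at once if the stapler is pushed aside or tipped over (distance of stapler from where it was at the start of the episode above 0.03 m or angle between stapler's own z axis and vertical above 0.4 rad).
Of pot_a, pot_b, pot_c, panel_a, panel_b, panel_c only 5 to 6 are there at a start; the rules pass over those that are not, and their reading is None.
At some moment in a run one of pot_a, pot_b, pot_c may be knocked a few centimetres aside while the robot is not near it.
It also fails if it takes over 210 s, if anything falls off the work surface, if the arm or the gripper's body presses on something with over 40 N, if the wrist force passes 120 N, or if a joint passes its speed limit or range.

## Working session

There is one attempt and no reset: what is moved stays moved. The work goes in short steps, Python scripts to look and compute and a shell command to move; the robot and the scene stay as the last step left them, time stands still between calls to the robot, and variables do not carry over. Pictures are saved under pics/ and viewed, and the job is handed in when it is done.

```bash
ls -la; mkdir -p pics
python3 - <<'E'
from station import manip, snapshot
import cv2,json
print(manip.sense(), manip.hold_point_z)
for n in ["side","top","wrist"]:
    s=snapshot(n); cv2.imwrite(f"pics/{n}0.png",s["image"])
    print(n,{k:(v.tolist() if hasattr(v,'tolist') else v) for k,v in s.items() if k not in("image","range_z")})
    print(s["range_z"].min(),s["range_z"].max())
E
```

```text
total 12
drwxr-xr-x  3 agent agent 4096 Dec  6 19:22 .
drwxr-xr-x 23 root  root  4096 Dec  6 19:22 ..
drwxr-xr-x  2 agent agent 4096 Dec  6 19:22 pics
{'t': 0.0, 'q': array([ 9.87478225e-01,  5.28454863e-01,  1.43388032e+00,  3.35732941e-06,
        1.18136963e+00, -1.78502203e-01]), 'qd': array([-1.22377937e-03,  5.94314046e-06,  1.01098026e-03, -1.28321347e-03,
        7.26442831e-04,  2.08675348e-03]), 'tau': array([-1.32936616e-04, -4.42356098e+01, -1.78024936e+01, -2.36850838e-04,
        8.43362999e-03, -1.71928127e-05]), 'tcp_pos': array([0.24574046, 0.57390655, 0.23034754]), 'tool_rot': array([ 0.14145629,  0.69294961, -0.14284195,  0.69239233]), 'force': array([-0.54906821,  1.05542899, -1.1239026 ]), 'ft_torque': array([-0.06376451,  0.02105123, -0.03761362]), 'finger_gap': 1.000677095164119} 0.0187
side {'vertical_fov': 46.0022826606966, 'cx': 281.9631398693561, 'cy': 214.7830105257859, 'distortion': [-0.12219838174391369, 0.0, 0.0, 0.0, 0.0], 'extrinsics': [[-0.9928878054575226, -0.11872956613228501, 0.008780427084366195, 0.5603866202923721], [0.0897535026098444, -0.69803
[... 419 characters left out ...]
18751626866], [0.9968907423684754, 0.022186123753918985, 0.07560835729471818, -0.5824702653581773], [-0.07539655522224482, -0.01023384013198469, 0.9971011122131858, -0.8902521826361208], [0.0, 0.0, 0.0, 1.0]]}
0.0 1.7816911
wrist {'vertical_fov': 66.66599935853739, 'cx': 275.71035733816683, 'cy': 215.72380760749354, 'distortion': [-0.037383235911228996, 0.0, 0.0, 0.0, 0.0], 'T_tool_cam': [[-3.733433534342665e-05, 0.32729297051088485, -0.9449229122316315, -0.14315530175690075], [0.9999998903324973, 0.0004533486508073679, 0.00011751593057305697, -0.0004180440470832325], [0.0004668416653767347, -0.9449228042169163, -0.3272929515429527, -0.08457145116526686], [0.0, 0.0, 0.0, 1.0]]}
0.0 1.4280139
```

View pics/top0.png

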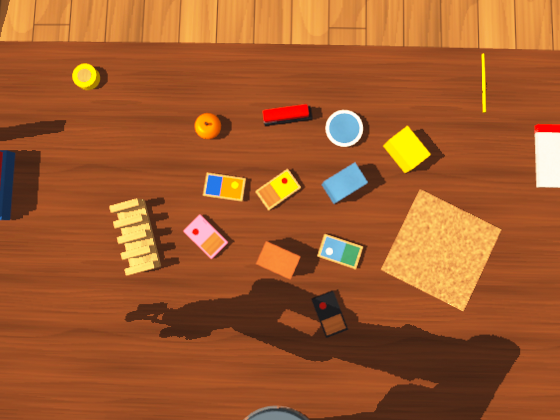

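View pics/side0.png

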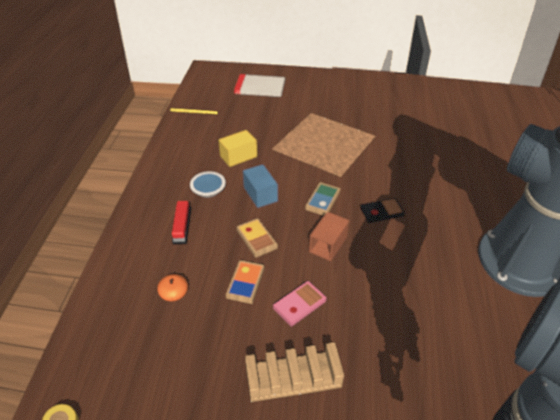

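View pics/wrist0.png

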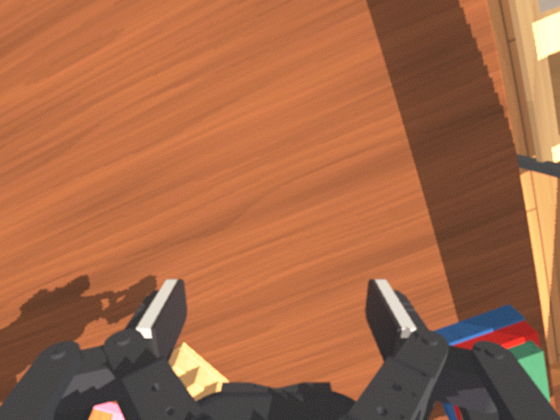

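```bash
cat > h.py <<'E'
import numpy as np, cv2, math
from station import manip, snapshot
from scipy.spatial.transform import Rotation as R
def intr(s):
    h,w=s["image"].shape[:2]; f=h/2/math.tan(math.radians(s["vertical_fov"])/2)
    return np.array([[f,0,s["cx"]],[0,f,s["cy"]],[0,0,1]]), np.array(s["distortion"],float)
def T_wc(s,st=None):
    if "extrinsics" in s: return np.linalg.inv(np.array(s["extrinsics"]))
    T=np.eye(4); T[:3,:3]=R.from_quat(st["tool_rot"]).as_matrix(); T[:3,3]=st["tcp_pos"]
    return T@np.array(s["T_tool_cam"])
def rays(s,uv,st=None):
    K,d=intr(s); p=cv2.undistortPoints(np.array(uv,float).reshape(-1,1,2),K,d)[:,0]
    T=T_wc(s,st); D=np.c_[p[:,0],-p[:,1],-np.ones(len(p))]
    return T[:3,3],D@T[:3,:3].T,T
def onplane(s,uv,z,st=None):
    o,D,_=rays(s,uv,st); return o+D*((z-o[2])/D[:,2])[:,None]
def cloud(s,st=None):
    h,w=s["range_z"].shape; v,u=np.mgrid[:h,:w]
    o,D,_=rays(s,np.c_[u.ravel(),v.ravel()],st)
    P=o+D*s["range_z"].reshape(-1,1); P[s["range_z"].ravel()==0]=np.nan
    return P.reshape(h,w,3)
def proj(s,P,st=None):
    K,d=intr(s); T=np.linalg.inv(T_wc(s,st)); P=np.atleast_2d(P)@T[:3,:3].T+T[:3,3]
    P=P*[1,-1,-1]; return cv2.projectPoints(P,np.zeros(3),np.zeros(3),K,d)[0][:,0]
def rect(P):
    r=cv2.minAreaRect((P[:,:2]*1000).astype(np.float32)); (cx,cy),(w,h),a=r
    if w<h: w,h=h,w; a+=90
    return np.round([cx,cy],1),np.round([w,h],1),round((a+90)%180-90,1)  # long-axis angle deg
E
python3 - <<'E'
from h import *
s=snapshot("top"); C=cloud(s); np.save("top_cloud.npy",C)
hsv=cv2.cvtColor(s["image"],cv2.COLOR_BGR2HSV)
Z=C[...,2]
print("table z", np.nanmedian(Z[300:310,200:250]))
print('px',[ (p,np.round(onplane(s,[p],0)[0],3)) for p in [(441,250),(135,237)]])
m=((Z>0.006)).astype(np.uint8); m[:55]=0; m[385:]=0; 
m=cv2.morphologyEx(m,cv2.MORPH_OPEN,np.ones((3,3)))
n,l,st,c=cv2.connectedComponentsWithStats(m)
for i in range(1,n):
    if st[i,4]<150: continue
    k=l==i; P=C[k]; zt=np.nanpercentile(P[:,2],90)
    T=P[np.abs(P[:,2]-zt)<0.008]
    print(c[i].astype(int),st[i,4],"ztop %.3f"%zt,*rect(T),"BGR",s["image"][k].mean(0).astype(int))
k=cv2.inRange(hsv,(10,80,150),(25,200,255)); k[:, :375]=0;k[:180]=0;k[320:]=0; k[:,510:]=0
cs=cv2.findContours(k,cv2.RETR_EXTERNAL,cv2.CHAIN_APPROX_NONE)[0]; b=max(cs,key=cv2.contourArea)[:,0]
print("mat",rect(onplane(s,b,0.004)))
E
```

```text
table z 0.0008280947334783906
px [((441, 250), array([ 0.485, -0.391,  0.   ])), ((135, 237), array([0.5  , 0.357, 0.   ]))]
[85 76] 512 ztop 0.023 [900.1 499.2] [61.5 58.2] 47.1 BGR [ 26 216 241]
[287 114] 775 ztop 0.040 [807.4  -6.2] [109.7  28.8] -81.1 BGR [  9  14 186]
[344 128] 1049 ztop 0.026 [ 775.9 -149.1] [88.5 88.2] 47.1 BGR [224 203 162]
[207 126] 527 ztop 0.036 [774.5 184.5] [55.3 54.9] 77.3 BGR [  0 138 240]
[547 154] 1484 ztop 0.016 [ 723.4 -653.5] [157.4  59.5] -0.6 BGR [204 217 253]
[406 149] 1133 ztop 0.059 [ 723.4 -295.4] [86.5 57.6] 39.6 BGR [  0 244 254]
[  4 181] 734 ztop 0.033 [620.  676.1] [169.2  18.7] 2.7 BGR [73 44 31]
[344 182] 945 ztop 0.059 [ 640.9 -149. ] [86.8 55.9] -57.2 BGR [216 181 118]
[278 188] 905 ztop 0.017 [625.5   8.7] [95.7 56.2] -53.6 BGR [ 39 200 249]
[224 186] 910 ztop 0.017 [628.9 139.7] [96.8 56.1] 82.9 BGR [ 99 168 190]
[135 235] 2359 ztop 0.048 [503.3 347.2] [169.5  71.1] 17.1 BGR [100 194 228]
[205 235] 954 ztop 0.017 [507.4 181.3] [97.  56.6] 47.3 BGR [152 165 250]
[339 250] 941 ztop 0.017 [ 479.3 -144. ] [96.7 55.3] 72.8 BGR [162 190 150]
[278 259] 937 ztop 0.059 [457.6   3.2] [85.7 56.1] 67.1 BGR [ 54 132 241]
[329 313] 973 ztop 0.017 [ 330.3 -120.9] [97.  55.9] 22.2 BGR [32 45 75]
mat (array([ 489.2, -394.8]), array([340.2, 330.9]), 0.4)
```

Run:
```python
from h import *
a=cv2.imread("pics/side0.png"); b=cv2.imread("pics/top0.png")
A=cv2.resize(a[130:270,190:360],None,fx=4,fy=4,interpolation=2)[:560,:400*2]
B=cv2.resize(b[120:290,180:440],None,fx=3,fy=3,interpolation=2)
cv2.imwrite("pics/cropA.png",A); cv2.imwrite("pics/cropB.png",B)
s=snapshot("top")
P=onplane(s,[(421,190),(500,232),(463,310),(381,269)],0.004);print(P.round(3),rect(P))
s2=snapshot("side")
```

```text
[[ 0.631 -0.342  0.004]
 [ 0.532 -0.534  0.004]
 [ 0.343 -0.442  0.004]
 [ 0.437 -0.244  0.004]] (array([ 484.9, -390.6]), array([218.4, 217. ]), 63.4)
```

View pics/cropA.png

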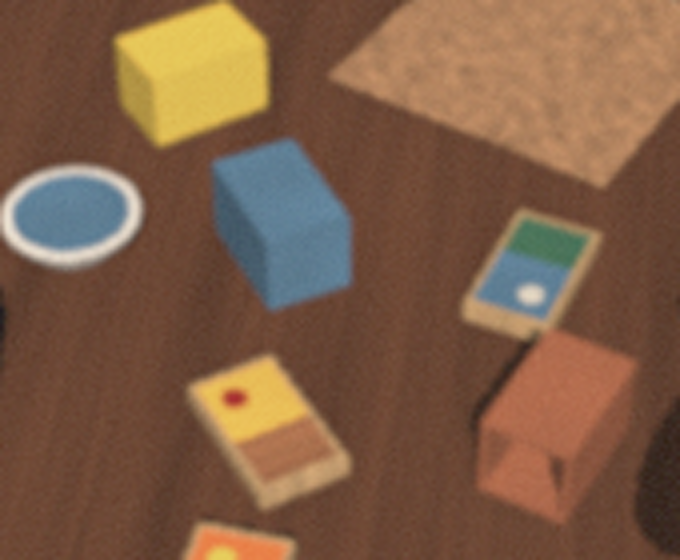

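View pics/cropB.png

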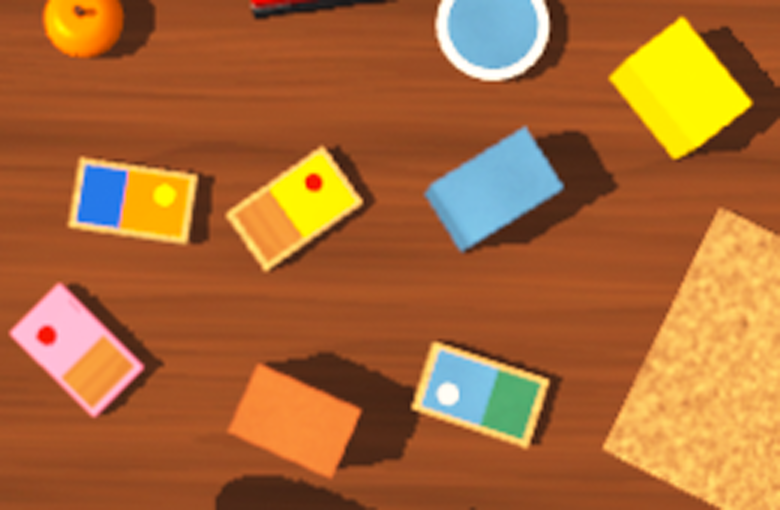

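```bash
cat >> h.py <<'E'
def plan(x,y,z,head_deg,st=None,dz=None):
    """jaw heading (tool y, mod 180) -> total tool-frame shift with yaw applied evenly"""
    st=st or manip.sense(); M=R.from_quat(st["tool_rot"]).as_matrix()
    cur=math.atan2(M[1,1],M[0,1]); 
    d=np.array([x,y,z])-st["tcp_pos"]
    q1n=math.atan2(y,x); out=[]
    for k in (-2,-1,0,1,2):
        dh=math.radians(head_deg)+k*math.pi-cur
        yaw=-dh   # tool x points down
        q6=st["q"][5]+ SG*(yaw) + SG*(q1n-st["q"][0])
        if abs(q6)<2.7: out.append((abs(yaw),yaw,q6))
    out.sort()
    print("tcp",st["tcp_pos"].round(4),"jaw head %.1f"%math.degrees(cur),"q",st["q"].round(2),"t %.2f"%st["t"])
    print("world d",(d*1000).round(1),"tool d now-axes x,y,z mm",(M.T@d*1000).round(1))
    for a,yw,q6 in out[:2]:
        c=cur-yw; M2=np.array([[0,math.cos(c),0],[0,math.sin(c),0],[-1,0,0]]).astype(float); M2[:,2]=np.cross(M2[:,0],M2[:,1])
        print(" yaw %.3f -> q6 %.2f ; tool d final-axes mm"%(yw,q6),(M2.T@d*1000).round(1))
SG=1
E
python3 - <<'E'
from h import *
plan(0.4697,0.0318,0.09,-22.9)
print(R.from_quat(manip.sense()["tool_rot"]).as_matrix().round(3))
E
```

```text
tcp [0.246  0.5743 0.231 ] jaw head 66.8 q [ 0.99  0.53  1.43 -0.    1.18 -0.18] t 0.30
world d [ 223.7 -542.5 -141. ] tool d now-axes x,y,z mm [ 141.2 -410.4  419.3]
 yaw 1.566 -> q6 0.47 ; tool d final-axes mm [141.  417.2 412.7]
 yaw -1.576 -> q6 -2.67 ; tool d final-axes mm [ 141.  -417.2 -412.7]
[[-0.     0.394  0.919]
 [-0.001  0.919 -0.394]
 [-1.    -0.001 -0.   ]]
```

```bash
python3 -m crank '[[0.085,0,-0.0316,0.0322,0],[0.085,0,-0.0316,0.0322,0],[0.085,0,-0.0316,0.0322,0],[0.085,0,-0.0316,0.0322,0],[0.085,0,-0.0316,0.0322,0]]' 20
python3 -m crank '[[0.085,0,-0.0316,0.0322,0],[0.085,0,-0.0316,0.0322,0],[0.085,0,-0.0316,0.0322,0],[0.085,0,-0.0316,0.0322,0],[0.085,0,-0.0316,0.0322,0]]'
python3 -m crank '[[0.085,0,-0.0316,0.0322,0.15],[0.085,0,-0.0316,0.0322,0.15],[0.085,0,0,0,0.15],[0.085,0,0,0,0.15],[0.085,0,0,0,0.15]]'
python3 -m crank '[[0.085,0,0,0,0.15],[0.085,0,0,0,0.15],[0.085,0,0,0,0.15],[0.085,0,0,0,0.15],[0.085,0,0,0,0.15]]'
python3 -c "
from h import *
plan(0.4697,0.0318,0.09,-22.9)"
```

```text
t: 0.8
tcp_pos: [0.3323, 0.3643, 0.2314]
tool_rot: [0.142, 0.693, -0.142, 0.693]
force: [0.2, -0.0, 0.2]
finger_gap: 0.996
t: 1.3
tcp_pos: [0.4182, 0.1555, 0.2316]
tool_rot: [0.142, 0.692, -0.142, 0.693]
force: [0.6, 0.3, 0.9]
finger_gap: 0.995
t: 1.8
tcp_pos: [0.4457, 0.0709, 0.2314]
tool_rot: [0.388, 0.591, -0.388, 0.591]
force: [-0.0, 0.5, -0.3]
finger_gap: 0.994
t: 2.3
tcp_pos: [0.4456, 0.0716, 0.2314]
tool_rot: [0.578, 0.408, -0.577, 0.408]
force: [0.1, 0.1, -0.2]
finger_gap: 0.998
tcp [0.4456 0.0716 0.2314] jaw head -19.5 q [-0.09  0.29  1.85 -0.    1.    0.25] t 2.30
world d [  24.1  -39.8 -141.4] tool d now-axes x,y,z mm [141.5  36.   29.5]
 yaw 0.059 -> q6 0.47 ; tool d final-axes mm [141.4  37.7  27.3]
 yaw -3.082 -> q6 -2.67 ; tool d final-axes mm [141.4 -37.7 -27.3]
```

```bash
python3 -m crank '[[0.085,0,0,0,0.059],[0.085,0.03,0.0377,0,0],[0.085,0.03,0,0.0273,0],[0.085,0.03,0,0,0],[0.085,0,0,0,0]]'
python3 - <<'E'
from h import *
st=manip.sense();s=snapshot("wrist"); cv2.imwrite("pics/w1.png",s["image"])
s2=snapshot("top"); cv2.imwrite("pics/t1.png",s2["image"])
plan(0.4697,0.0318,0.09,-22.9)
C=cloud(s,st); Z=C[...,2]
hsv=cv2.cvtColor(s["image"],cv2.COLOR_BGR2HSV)
k=(Z>0.05)&(Z<0.066)&(C[...,0]<0.56)&(C[...,0]>0.36)&(abs(C[...,1])<0.1); k=cv2.morphologyEx(k.astype(np.uint8),cv2.MORPH_OPEN,np.ones((3,3)))>0
print(k.sum(),rect(C[k]),np.nanmedian(Z[k]))
E
```

```text
t: 2.8
tcp_pos: [0.4672, 0.0318, 0.1385]
tool_rot: [-0.586, -0.394, 0.59, -0.39]
force: [0.4, -1.3, 0.1]
finger_gap: 0.99
tcp [0.4699 0.0321 0.1414] jaw head -22.5 q [-0.17  0.47  1.9   0.    0.77  0.22] t 2.90
world d [ -0.2  -0.3 -51.4] tool d now-axes x,y,z mm [51.4 -0.1  0.3]
 yaw 0.007 -> q6 0.47 ; tool d final-axes mm [51.4 -0.1  0.3]
 yaw -3.135 -> q6 -2.67 ; tool d final-axes mm [51.4  0.1 -0.3]
7220 (array([456. ,   4.2]), array([86.8, 56.3]), 67.2) 0.05650945803452673
```

View pics/w1.png

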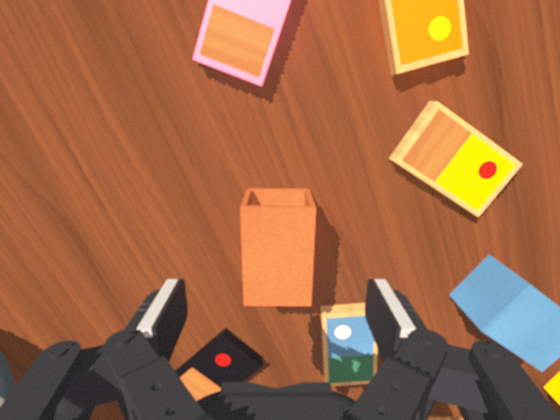

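```bash
python3 -m crank '[[0.085,0.045,0,0,0],[0.085,0.045,0,0,0],[0.085,0.041,0,0,0],[0.085,0,0,0,0],[0.045,0,0,0,0]]' 20
python3 -m crank '[[0.045,0,0,0,0],[0.045,0,0,0,0],[0.045,0,0,0,0],[0.045,0,0,0,0],[0.045,0,0,0,0]]' 20
python3 -m crank '[[0.045,-0.02,0,0,0],[0.045,-0.02,0,0,0],[0.045,-0.02,0,0,0],[0.045,-0.02,0,0,0],[0.045,0,0,0,0]]' 20
python3 - <<'E'
from h import *
st=manip.sense();print(st["tcp_pos"],st["force"]);s=snapshot("side"); cv2.imwrite("pics/s2.png",cv2.resize(s["image"][100:330,170:450],None,fx=2.5,fy=2.5))
E
```

```text
t: 3.4
tcp_pos: [0.4708, 0.0322, 0.0112]
tool_rot: [0.588, 0.393, -0.588, 0.393]
force: [0.9, -0.1, -0.4]
finger_gap: 0.852
t: 3.9
tcp_pos: [0.4714, 0.0321, 0.0133]
tool_rot: [0.589, 0.391, -0.587, 0.394]
force: [0.1, 1.6, 9.1]
finger_gap: 0.655
t: 4.4
tcp_pos: [0.4722, 0.0317, 0.0938]
tool_rot: [0.59, 0.391, -0.586, 0.395]
force: [0.1, 0.9, -3.1]
finger_gap: 0.657
[0.47222066 0.03168051 0.09383624] [ 0.11846956  0.85089415 -3.11647512]
```

View pics/s2.png

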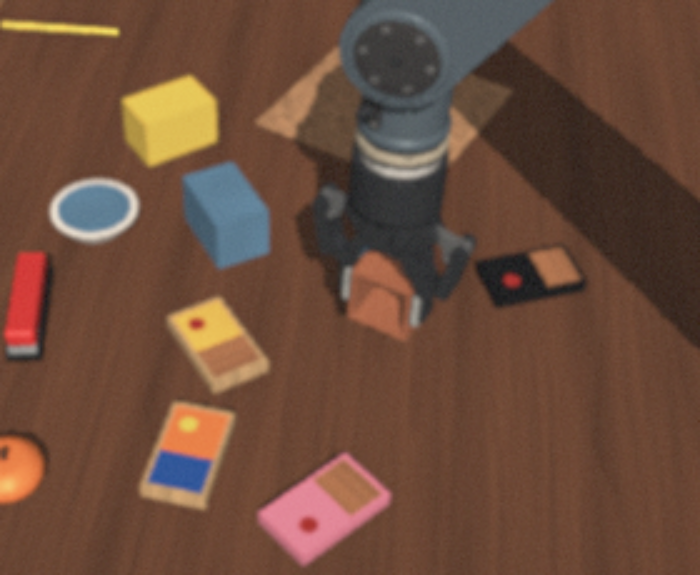

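```bash
python3 -m crank '[[0.045,-0.02,0,0,0],[0.045,0,0,0,0],[0.045,0,0,0,0],[0.045,0,0,0,0],[0.045,0,0,0,0]]' 20
python3 - <<'E'
from h import *
st=manip.sense();s=snapshot("wrist"); cv2.imwrite("pics/w2.png",s["image"]);C=cloud(s,st);np.save("w2.npy",C)
s=snapshot("side"); cv2.imwrite("pics/s3.png",cv2.resize(s["image"][150:300,250:420],None,fx=4,fy=4))
E
```

```text
t: 4.95
tcp_pos: [0.4692, 0.0321, 0.1094]
tool_rot: [-0.588, -0.393, 0.589, -0.392]
force: [-0.1, -0.1, -2.5]
finger_gap: 0.657
```

View pics/w2.png

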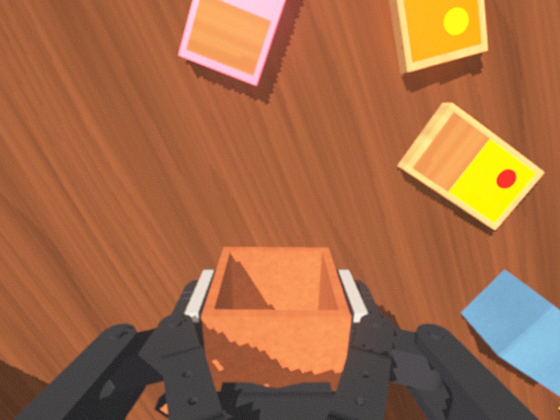

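View pics/s3.png

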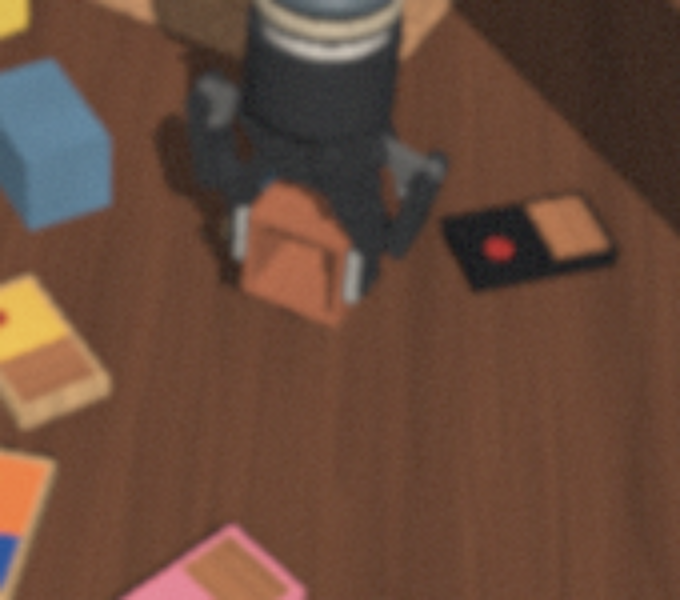

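```bash
cat >> h.py <<'E'
def tilt(C,u0,u1,v0,v1):
    """plane fit of a patch: angle of its normal from vertical, deg"""
    P=C[v0:v1,u0:u1].reshape(-1,3); P=P[~np.isnan(P).any(1)]
    for _ in range(3):
        c=np.median(P,0); n=np.linalg.svd(P-P.mean(0))[2][2]; r=abs((P-P.mean(0))@n); P=P[r<=max(np.percentile(r,85),.001)]
    n=n*np.sign(n[2]); return math.degrees(math.acos(n[2])),n.round(2),P.mean(0).round(3),r.max()
E
python3 - <<'E'
from h import *
C=np.load("w2.npy"); print(tilt(C,225,335,330,370)); 
for p in [(275,315),(275,370),(275,250)]: print(p,C[p[1],p[0]].round(3))
E
```

```text
(2.9799369121132564, array([-0.02, -0.05,  1.  ]), array([0.468, 0.026, 0.152]), np.float64(0.000997746893638209))
(275, 315) [0.473 0.041 0.152]
(275, 370) [0.462 0.016 0.152]
(275, 250) [0.474 0.044 0.101]
```

```bash
python3 -m crank '[[0.045,0.03,0,0,0],[0.045,0.03,0,0,0],[0.0555,0,0,0,0],[0.0555,0,0,0,0],[0.0555,0,0,0,0]]' 20
cat > look.py <<'E'
from h import *
import sys
st=manip.sense();s=snapshot("wrist");C=cloud(s,st);np.save("w.npy",C)
if len(sys.argv)>1: cv2.imwrite(f"pics/{sys.argv[1]}.png",s["image"])
print(st["tcp_pos"].round(4),st["finger_gap"],st["force"].round(1))
print([C[v,275].round(3).tolist() for v in (240,260,280,300,320,340,360,375)])
E
python3 look.py w3
```

```text
t: 5.55
tcp_pos: [0.4707, 0.0319, 0.0512]
tool_rot: [0.588, 0.392, -0.588, 0.393]
force: [-0.2, -0.3, -3.2]
finger_gap: 0.656
[0.4707 0.0319 0.0512] 0.6562902505718783 [-0.2 -0.3 -3.2]
[[0.47, 0.032, -0.001], [0.473, 0.038, 0.043], [0.468, 0.027, 0.042], [0.463, 0.014, 0.04], [0.473, 0.04, 0.095], [0.469, 0.03, 0.093], [0.465, 0.02, 0.092], [0.462, 0.013, 0.093]]
```

```bash
for g in 1; do python3 -m crank '[[0.0560,0,0,0,0],[0.0560,0,0,0,0]]' 20; python3 look.py; done
python3 -m crank '[[0.0562,0,0,0,0],[0.0562,0,0,0,0]]' 20; python3 look.py w4
```

```text
t: 5.8
tcp_pos: [0.471, 0.0319, 0.0516]
tool_rot: [0.589, 0.392, -0.587, 0.394]
force: [1.0, 2.0, 1.6]
finger_gap: 0.655
[0.471  0.0319 0.0516] 0.6553243903040258 [1.  2.  1.6]
[[0.476, 0.045, 0.033], [0.47, 0.031, 0.028], [0.463, 0.014, 0.019], [0.456, -0.003, 0.013], [0.471, 0.032, 0.084], [0.464, 0.017, 0.077], [0.457, 0.0, 0.07], [0.451, -0.014, 0.065]]
t: 6.05
tcp_pos: [0.4704, 0.0319, 0.0507]
tool_rot: [0.588, 0.392, -0.588, 0.393]
force: [0.4, 0.1, 0.3]
finger_gap: 0.663
[0.4704 0.0319 0.0507] 0.6628517361178659 [0.4 0.1 0.3]
[[0.479, 0.055, 0.057], [0.475, 0.045, 0.057], [0.471, 0.035, 0.056], [0.467, 0.024, 0.056], [0.462, 0.014, 0.057], [0.457, 0.001, 0.056], [0.452, -0.011, 0.056], [0.448, -0.02, 0.058]]
```

```bash
python3 -m crank '[[0.075,0,0,0,0],[0.085,0,0,0,0],[0.085,-0.03,0,0,0],[0.085,-0.03,0,0,0],[0.085,0,0,0,0]]' 20; python3 look.py w5
python3 - <<'E'
from h import *
C=np.load("w.npy");Z=C[...,2]
k=(Z>0.05)&(Z<0.062)&(C[...,0]<0.56)&(C[...,0]>0.36)&(abs(C[...,1])<0.1); k=cv2.morphologyEx(k.astype(np.uint8),cv2.MORPH_OPEN,np.ones((3,3)))>0
print(k.sum(),rect(C[k]),np.nanmedian(Z[k]))
E
```

```text
t: 6.6
tcp_pos: [0.4718, 0.0318, 0.1129]
tool_rot: [0.59, 0.391, -0.586, 0.394]
force: [0.3, 0.0, 0.1]
finger_gap: 0.995
[0.4718 0.0318 0.1129] 0.9950107571586333 [0.3 0.  0.1]
[[0.471, 0.03, 0.057], [0.465, 0.016, 0.056], [0.459, 0.001, 0.056], [0.452, -0.015, 0.056], [0.429, -0.07, -0.0], [0.42, -0.092, 0.001], [0.411, -0.115, 0.001], [0.403, -0.133, 0.001]]
9240 (array([464.6,  18. ]), array([87.5, 56.3]), 68.3) 0.056482850084896355
```

View pics/w5.png

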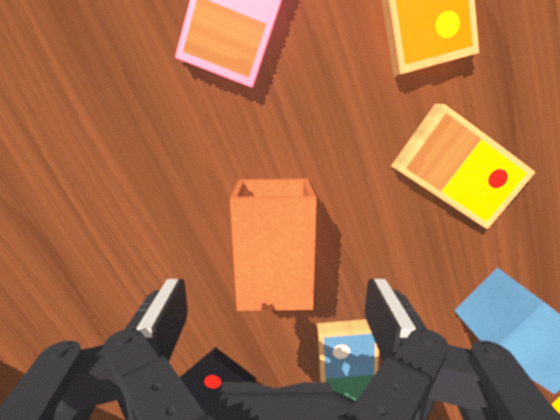

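```bash
python3 -m crank '[[0.085,0,0,-0.016,0],[0.085,0.05,0,0,0],[0.085,0.047,0,0,0],[0.085,0,0,0,0],[0.045,0,0,0,0]]' 60
python3 -m crank '[[0.045,0,0,0,0],[0.045,0,0,0,0],[0.045,0,0,0,0],[0.045,0,0,0,0],[0.045,0,0,0,0]]' 60
python3 -m crank '[[0.045,-0.02,0,0,0],[0.045,-0.04,0,0,0],[0.045,-0.04,0,0,0],[0.045,0,0,0,0]]' 60
python3 look.py; python3 -c "
from h import *
plan(0.4635,-0.434,0.12,-26.6)"
```

```text
t: 7.15
tcp_pos: [0.4742, 0.047, 0.012]
tool_rot: [-0.587, -0.394, 0.589, -0.391]
force: [0.6, -0.1, -0.3]
finger_gap: 0.852
t: 7.65
tcp_pos: [0.4775, 0.0466, 0.0157]
tool_rot: [0.589, 0.392, -0.587, 0.394]
force: [-0.2, 0.7, 9.8]
finger_gap: 0.649
t: 8.05
tcp_pos: [0.4794, 0.0465, 0.1184]
tool_rot: [0.591, 0.39, -0.585, 0.396]
force: [1.4, -0.3, -3.3]
finger_gap: 0.642
[0.4794 0.0465 0.1184] 0.6417150763853255 [ 1.4 -0.3 -3.3]
[[0.469, 0.02, 0.001], [0.481, 0.051, 0.107], [0.477, 0.041, 0.109], [0.471, 0.028, 0.107], [0.481, 0.052, 0.159], [0.477, 0.044, 0.159], [0.473, 0.034, 0.159], [0.47, 0.027, 0.159]]
tcp [0.4779 0.0466 0.1164] jaw head -22.5 q [-0.14  0.52  1.9   0.    0.71  0.26] t 8.10
world d [ -14.4 -480.6    3.6] tool d now-axes x,y,z mm [ -3.3 170.8 449.5]
 yaw 0.071 -> q6 -0.29 ; tool d final-axes mm [ -3.6 202.3 436.2]
```

```bash
python3 -m crank '[[0.045,0,0.0155,0.0409,0],[0.045,0,0.0155,0.0409,0],[0.045,0,0.0155,0.0409,0],[0.045,0,0.0155,0.0409,0],[0.045,0,0.0155,0.0409,0]]' 60
python3 -m crank '[[0.045,0,0.0155,0.0409,0],[0.045,0,0.0155,0.0409,0],[0.045,0,0.0155,0.0409,0],[0.045,0,0.0155,0.0409,0],[0.045,0,0.0155,0.0409,0]]' 60
python3 -m crank '[[0.045,0,0.0155,0.0409,0],[0.045,0,0,0,0.07],[0.045,0,0,0,0],[0.045,0,0,0,0]]' 60
python3 look.py; python3 -c "
from h import *
plan(0.4635,-0.434,0.06,-26.6)"
```

```text
t: 8.6
tcp_pos: [0.4678, -0.1728, 0.1121]
tool_rot: [-0.588, -0.394, 0.588, -0.392]
force: [0.1, 0.6, -2.7]
finger_gap: 0.654
t: 9.1
tcp_pos: [0.461, -0.3909, 0.1115]
tool_rot: [-0.588, -0.394, 0.588, -0.391]
force: [1.4, -0.3, -3.7]
finger_gap: 0.644
t: 9.5
tcp_pos: [0.46, -0.4321, 0.1115]
tool_rot: [-0.601, -0.374, 0.601, -0.371]
force: [-0.5, 0.8, -2.9]
finger_gap: 0.647
[ 0.46   -0.4321  0.1115] 0.6472812755203161 [-0.5  0.8 -2.9]
[[0.448, -0.453, 0.005], [0.462, -0.427, 0.1], [0.457, -0.438, 0.101], [0.451, -0.449, 0.101], [0.463, -0.426, 0.153], [0.458, -0.435, 0.152], [0.454, -0.445, 0.152], [0.45, -0.452, 0.152]]
tcp [ 0.4604 -0.432   0.1119] jaw head -26.4 q [-0.93  0.68  1.51  0.    0.95 -0.47] t 9.55
world d [  3.1  -2.  -51.9] tool d now-axes x,y,z mm [51.9  3.9  0.5]
 yaw 0.003 -> q6 -0.29 ; tool d final-axes mm [51.9  3.7  0.4]
```

```bash
python3 -m crank '[[0.045,0.04,0.003,0,0],[0.045,0,0,0,0],[0.0557,0,0,0,0],[0.0557,0,0,0,0]]' 20
python3 look.py
python3 -m crank '[[0.0558,0,0,0,0],[0.0558,0,0,0,0]]' 20
python3 look.py
```

```text
t: 9.95
tcp_pos: [0.4646, -0.4354, 0.0745]
tool_rot: [0.601, 0.372, -0.601, 0.373]
force: [0.4, 0.2, -3.6]
finger_gap: 0.653
[ 0.4646 -0.4354  0.0745] 0.6531689707957626 [ 0.4  0.2 -3.6]
[[0.46, -0.443, 0.004], [0.467, -0.43, 0.064], [0.461, -0.441, 0.063], [0.455, -0.454, 0.062], [0.467, -0.429, 0.116], [0.463, -0.438, 0.115], [0.458, -0.447, 0.116], [0.455, -0.454, 0.115]]
t: 10.2
tcp_pos: [0.4643, -0.4359, 0.0746]
tool_rot: [0.601, 0.371, -0.601, 0.373]
force: [-0.4, -0.1, -2.4]
finger_gap: 0.651
[ 0.4643 -0.4359  0.0746] 0.6513874760994733 [-0.4 -0.1 -2.4]
[[0.46, -0.443, 0.005], [0.466, -0.431, 0.064], [0.461, -0.442, 0.063], [0.455, -0.453, 0.065], [0.467, -0.43, 0.116], [0.463, -0.439, 0.115], [0.458, -0.447, 0.116], [0.454, -0.455, 0.115]]
```

```bash
python3 -m crank '[[0.0559,0,0,0,0],[0.0559,0,0,0,0]]' 20
python3 look.py
python3 -m crank '[[0.0559,0,0,0,0],[0.0559,0,0,0,0]]' 20
python3 look.py
```

```text
t: 10.45
tcp_pos: [0.4639, -0.4359, 0.0736]
tool_rot: [-0.601, -0.372, 0.601, -0.372]
force: [-0.0, -1.6, -3.6]
finger_gap: 0.658
[ 0.4639 -0.4359  0.0736] 0.6584530799917206 [-0.  -1.6 -3.6]
[[0.471, -0.421, 0.06], [0.462, -0.439, 0.044], [0.453, -0.457, 0.033], [0.449, -0.465, 0.043], [0.445, -0.472, 0.052], [0.461, -0.441, 0.111], [0.436, -0.491, 0.064], [0.402, -0.559, 0.001]]
t: 10.7
tcp_pos: [0.4638, -0.4353, 0.0731]
tool_rot: [-0.601, -0.372, 0.601, -0.372]
force: [0.9, -0.0, -2.5]
finger_gap: 0.657
[ 0.4638 -0.4353  0.0731] 0.6565710988855267 [ 0.9 -0.  -2.5]
[[0.465, -0.432, 0.031], [0.459, -0.444, 0.032], [0.457, -0.448, 0.049], [0.459, -0.445, 0.075], [0.46, -0.442, 0.096], [0.459, -0.444, 0.107], [0.409, -0.543, 0.001], [0.401, -0.559, 0.0]]
```

```bash
python3 -m crank '[[0.0559,0,0,0,0],[0.0559,0,0,0,0],[0.0559,0,0,0,0]]' 20
python3 look.py w6
```

```text
t: 11.05
tcp_pos: [0.4639, -0.4355, 0.0733]
tool_rot: [-0.601, -0.372, 0.601, -0.372]
force: [-0.2, -0.2, -3.2]
finger_gap: 0.652
[ 0.4639 -0.4355  0.0733] 0.6519240402290584 [-0.2 -0.2 -3.2]
[[0.465, -0.432, 0.032], [0.46, -0.443, 0.034], [0.457, -0.448, 0.049], [0.459, -0.445, 0.076], [0.46, -0.443, 0.095], [0.459, -0.445, 0.106], [0.409, -0.544, 0.001], [0.402, -0.559, 0.001]]
```

View pics/w6.png

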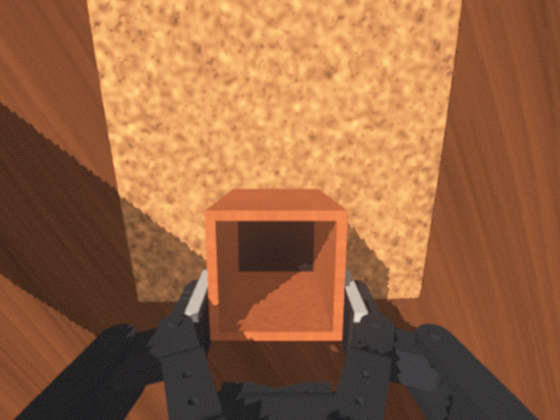

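```bash
python3 -m crank '[[0.0559,0.010,0,0,0],[0.0559,0.005,0,0,0],[0.0559,0,0,0,0],[0.0575,0,0,0,0],[0.065,0,0,0,0]]' 20
python3 -m crank '[[0.085,0,0,0,0],[0.085,0,0,0,0],[0.085,-0.03,0,0,0],[0.085,-0.05,0,0,0],[0.085,-0.05,0,0,0]]' 20
python3 look.py w7
```

```text
t: 11.6
tcp_pos: [0.4639, -0.435, 0.0581]
tool_rot: [0.602, 0.372, -0.601, 0.372]
force: [0.1, 0.3, 0.6]
finger_gap: 0.764
t: 12.1
tcp_pos: [0.4633, -0.4345, 0.1885]
tool_rot: [-0.601, -0.373, 0.601, -0.371]
force: [1.2, -0.8, 0.2]
finger_gap: 0.993
[ 0.4633 -0.4345  0.1885] 0.9927452832715262 [ 1.2 -0.8  0.2]
[[0.454, -0.452, 0.092], [0.424, -0.509, 0.001], [0.413, -0.533, 0.001], [0.4, -0.558, 0.0], [0.387, -0.583, 0.001], [0.373, -0.611, 0.0], [0.358, -0.641, -0.0], [0.347, -0.663, 0.0]]
```

View pics/w7.png

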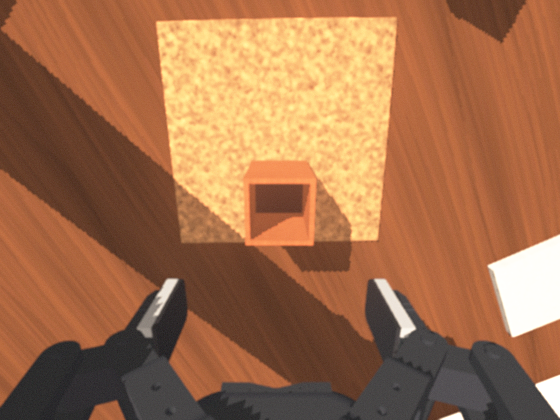

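Run:
```python
from h import *
C=np.load("w.npy");Z=C[...,2]
k=(Z>0.084)&(Z<0.096)&(C[...,1]<-0.3)&(C[...,1]>-0.55)&(abs(C[...,0]-.46)<.1);P=C[k]
print(rect(P),np.median(P[:,2]),np.ptp(P[:,2]), )
c=np.array(rect(P)[0])-[484.9,-390.6]; print("mat xy",c@[.894,-.448],c@[.448,.894])
s=snapshot("top");C=cloud(s);Z=C[...,2];np.save("t.npy",C);cv2.imwrite("pics/t2.png",s["image"])
k=(Z>0.048)&(Z<0.066)&(C[...,1]<-0.1)&(C[...,1]>-0.21)&(abs(C[...,0]-.64)<.08);print("blue",rect(C[k]))
```

```text
(array([ 466.8, -432.2]), array([56.7, 56.2]), 63.3) 0.09028803438839147 0.008474883267766214
mat xy 2.4554000000000133 -45.299199999999956
blue (array([ 640.6, -148.6]), array([86.5, 55.9]), -57.1)
```

```bash
python3 -c "
from h import *
plan(0.6574,-0.1746,0.16,32.9)"
```

```text
tcp [ 0.4672 -0.4392  0.1962] jaw head -26.5 q [-0.93  0.58  1.44  0.    1.11 -0.47] t 12.20
world d [190.2 264.6 -36.2] tool d now-axes x,y,z mm [  34.7   51.6 -321.9]
 yaw -1.037 -> q6 -0.83 ; tool d final-axes mm [  36.2  303.4 -118.9]
 yaw 2.105 -> q6 2.31 ; tool d final-axes mm [  36.2 -303.4  118.9]
```

```bash
python3 -m crank '[[0.085,0,0.0065,-0.0402,0],[0.085,0,0.0065,-0.0402,0],[0.085,0,0.0065,-0.0402,0],[0.085,0,0.0065,-0.0402,0],[0.085,0,0.0065,-0.0402,0]]' 20
python3 -m crank '[[0.085,0,0.0065,-0.0402,0],[0.085,0,0.0065,-0.0402,0],[0.085,0,0.0065,-0.0402,0],[0.085,0,0,0,-0.148],[0.085,0,0,0,-0.148]]' 20
python3 -m crank '[[0.085,0.017,0,0,-0.148],[0.085,0.017,0,0,-0.148],[0.085,0,0,0,-0.148],[0.085,0,0,0,-0.148],[0.085,0,0,0,-0.148]]' 20
python3 - <<'E'
from h import *
st=manip.sense();s=snapshot("wrist");cv2.imwrite("pics/w8.png",s["image"]);C=cloud(s,st);Z=C[...,2]
k=(Z>0.05)&(Z<0.062)&(C[...,1]<-0.08)&(C[...,1]>-0.22)&(abs(C[...,0]-.64)<.08);k=cv2.morphologyEx(k.astype(np.uint8),cv2.MORPH_OPEN,np.ones((3,3)))>0
c,wh,a=rect(C[k]);print(c,wh,a)
m=np.array([math.cos(math.radians(a)),math.sin(math.radians(a))]); m*=-np.sign(m[1]); g=(c+31*m)/1000; print(g)
plan(g[0],g[1],0.014,a+90)
E
```

```text
t: 12.7
tcp_pos: [0.5832, -0.2684, 0.1877]
tool_rot: [-0.601, -0.372, 0.602, -0.372]
force: [0.1, 0.6, -0.4]
finger_gap: 0.998
t: 13.2
tcp_pos: [0.6544, -0.1686, 0.1874]
tool_rot: [-0.538, -0.459, 0.538, -0.459]
force: [0.1, -1.1, -0.4]
finger_gap: 0.996
t: 13.7
tcp_pos: [0.6535, -0.1705, 0.1533]
tool_rot: [0.336, 0.623, -0.336, 0.621]
force: [0.2, -0.6, 0.0]
finger_gap: 0.994
[ 639.1 -148.3] [86.6 56.3] -57.1
[ 0.65593841 -0.17432822]
tcp [ 0.6536 -0.1705  0.1534] jaw head 33.4 q [-0.42  0.68  1.36  0.    1.1  -1.  ] t 13.75
world d [   2.4   -3.8 -139.4] tool d now-axes x,y,z mm [139.4  -0.    4.7]
 yaw 0.009 -> q6 -0.83 ; tool d final-axes mm [ 1.394e+02 -1.000e-01  4.500e+00]
 yaw 3.150 -> q6 2.31 ; tool d final-axes mm [ 1.394e+02  1.000e-01 -4.500e+00]
```

View pics/w8.png

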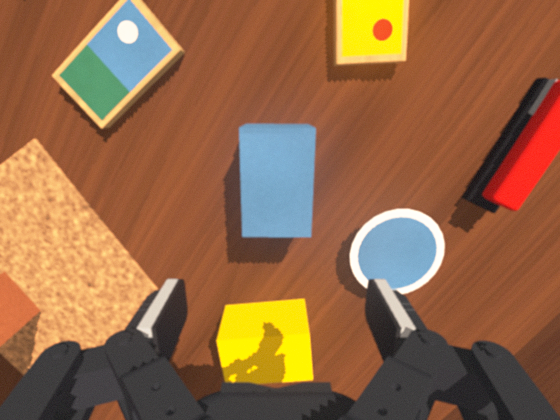

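```bash
python3 -m crank '[[0.085,0.047,0,0.0045,0],[0.085,0.045,0,0,0],[0.085,0.045,0,0,0],[0.085,0,0,0,0],[0.045,0,0,0,0]]' 60
python3 -m crank '[[0.045,0,0,0,0],[0.045,0,0,0,0],[0.045,0,0,0,0],[0.045,0,0,0,0],[0.045,0,0,0,0]]' 60
python3 -m crank '[[0.045,-0.02,0,0,0],[0.045,-0.04,0,0,0],[0.045,-0.04,0,0,0],[0.045,0,0,0,0]]' 60
python3 look.py; python3 -c "
from h import *
plan(0.506,-0.348,0.115,-26.6)"
```

```text
t: 14.25
tcp_pos: [0.6559, -0.1743, 0.0165]
tool_rot: [0.339, 0.622, -0.339, 0.62]
force: [0.4, -0.0, 0.4]
finger_gap: 0.853
t: 14.75
tcp_pos: [0.6589, -0.1758, 0.0208]
tool_rot: [0.339, 0.619, -0.338, 0.623]
force: [0.6, -1.6, 7.3]
finger_gap: 0.646
t: 15.15
tcp_pos: [0.6606, -0.1764, 0.1245]
tool_rot: [0.339, 0.616, -0.338, 0.626]
force: [1.0, -0.6, -2.9]
finger_gap: 0.648
[ 0.6606 -0.1764  0.1245] 0.6482945238239336 [ 1.  -0.6 -2.9]
[[0.639, -0.145, 0.159], [0.644, -0.152, 0.159], [0.648, -0.159, 0.16], [0.654, -0.167, 0.159], [0.658, -0.175, 0.16], [0.664, -0.183, 0.16], [0.725, -0.277, 0.056], [0.734, -0.291, 0.057]]
tcp [ 0.6587 -0.1756  0.1215] jaw head 32.8 q [-0.42  0.72  1.38 -0.    1.03 -1.  ] t 15.20
world d [-152.7 -172.4   -6.5] tool d now-axes x,y,z mm [   5.9 -221.8   62. ]
 yaw 1.037 -> q6 -0.14 ; tool d final-axes mm [  6.5 -59.4 222.5]
```

```bash
python3 -m crank '[[0.045,0,-0.0444,0.0124,0],[0.045,0,-0.0444,0.0124,0],[0.045,0,-0.0444,0.0124,0],[0.045,0,-0.0444,0.0124,0],[0.045,0,-0.0444,0.0124,0]]' 60
python3 -m crank '[[0.045,0,0,0,0.148],[0.045,0,0,0,0.148],[0.045,0,0,0,0.148],[0.045,0,0,0,0.148],[0.045,0,0,0,0.148]]' 60
python3 -m crank '[[0.045,0,0,0,0.148],[0.045,0,0,0,0.148],[0.045,0,0,0,0],[0.045,0,0,0,0]]' 60
python3 look.py; python3 -c "
from h import *
plan(0.506,-0.348,0.0745,-26.6)"
```

```text
t: 15.7
tcp_pos: [0.5012, -0.3471, 0.1157]
tool_rot: [0.339, 0.622, -0.338, 0.62]
force: [1.3, -1.3, -2.8]
finger_gap: 0.641
t: 16.2
tcp_pos: [0.5022, -0.346, 0.1156]
tool_rot: [-0.541, -0.456, 0.542, -0.453]
force: [0.0, -0.2, -3.2]
finger_gap: 0.65
t: 16.6
tcp_pos: [0.5027, -0.3463, 0.1162]
tool_rot: [-0.6, -0.374, 0.601, -0.372]
force: [-0.7, 0.3, -2.2]
finger_gap: 0.649
[ 0.5027 -0.3463  0.1162] 0.6486618691347042 [-0.7  0.3 -2.2]
[[0.519, -0.313, 0.151], [0.516, -0.32, 0.152], [0.512, -0.328, 0.151], [0.508, -0.336, 0.152], [0.504, -0.344, 0.153], [0.499, -0.353, 0.152], [0.45, -0.451, 0.048], [0.45, -0.452, 0.063]]
tcp [ 0.5029 -0.3466  0.1164] jaw head -26.4 q [-0.79  0.65  1.56 -0.    0.92 -0.33] t 16.65
world d [  3.1  -1.4 -41.9] tool d now-axes x,y,z mm [41.9  3.5 -0.1]
 yaw 0.004 -> q6 -0.14 ; tool d final-axes mm [41.9  3.4 -0.1]
```

```bash
python3 -m crank '[[0.045,0.042,0.003,0,0],[0.045,0,0,0,0],[0.0558,0,0,0,0],[0.0558,0,0,0,0]]' 20
python3 look.py
python3 -m crank '[[0.0559,0,0,0,0],[0.0559,0,0,0,0]]' 20
python3 look.py
```

```text
t: 17.05
tcp_pos: [0.5068, -0.349, 0.0765]
tool_rot: [0.601, 0.371, -0.601, 0.373]
force: [0.0, 0.1, -2.6]
finger_gap: 0.655
[ 0.5068 -0.349   0.0765] 0.6545025563332856 [ 0.   0.1 -2.6]
[[0.523, -0.315, 0.112], [0.52, -0.321, 0.115], [0.516, -0.33, 0.113], [0.512, -0.338, 0.113], [0.508, -0.346, 0.113], [0.503, -0.355, 0.112], [0.478, -0.406, 0.064], [0.478, -0.406, 0.076]]
t: 17.3
tcp_pos: [0.5068, -0.3487, 0.0767]
tool_rot: [0.602, 0.371, -0.601, 0.373]
force: [0.2, 0.3, -3.4]
finger_gap: 0.658
[ 0.5068 -0.3487  0.0767] 0.6580163981005093 [ 0.2  0.3 -3.4]
[[0.518, -0.325, 0.087], [0.515, -0.331, 0.093], [0.512, -0.337, 0.099], [0.51, -0.342, 0.106], [0.493, -0.375, 0.07], [0.477, -0.407, 0.045], [0.477, -0.407, 0.063], [0.477, -0.408, 0.074]]
```

```bash
python3 -m crank '[[0.0559,0,0,0,0],[0.0559,0,0,0,0],[0.0559,0,0,0,0]]' 20
python3 look.py w9
```

```text
t: 17.65
tcp_pos: [0.5062, -0.3485, 0.0753]
tool_rot: [0.601, 0.372, -0.601, 0.372]
force: [0.2, -0.7, -3.5]
finger_gap: 0.651
[ 0.5062 -0.3485  0.0753] 0.651094573596188 [ 0.2 -0.7 -3.5]
[[0.513, -0.333, 0.063], [0.512, -0.336, 0.081], [0.511, -0.338, 0.096], [0.49, -0.379, 0.043], [0.489, -0.381, 0.06], [0.488, -0.383, 0.075], [0.488, -0.384, 0.089], [0.477, -0.406, 0.074]]
```

View pics/w9.png

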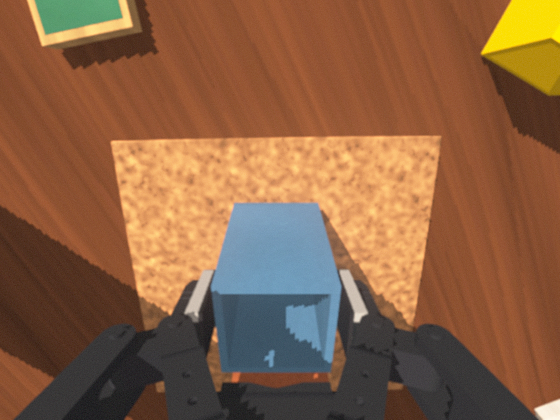

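```bash
python3 -m crank '[[0.0559,0.008,0,0,0],[0.0559,0.004,0,0,0],[0.0559,0,0,0,0]]' 20
python3 look.py
python3 -m crank '[[0.0575,0,0,0,0],[0.065,0,0,0,0],[0.085,0,0,0,0],[0.085,0,0,0,0],[0.085,-0.02,0,0,0]]' 20
python3 -m crank '[[0.085,-0.03,0,0,0],[0.085,-0.05,0,0,0],[0.085,-0.05,0,0,0],[0.085,0,0,0,0]]' 20
python3 look.py w10
python3 - <<'E'
from h import *
C=np.load("w.npy");Z=C[...,2]
for lo,hi in((-.39,-.28),(-.55,-.39)):
    k=(Z>0.084)&(Z<0.096)&(C[...,1]<hi)&(C[...,1]>lo)&(abs(C[...,0]-.48)<.1);P=C[k]
    if len(P)<20: continue
    print(rect(P),np.median(P[:,2]),np.ptp(P[:,2]), )
    c=np.array(rect(P)[0])-[484.9,-390.6]; print("mat xy",c@[.894,-.448],c@[.448,.894])
E
```

```text
t: 18.0
tcp_pos: [0.5072, -0.3482, 0.0636]
tool_rot: [0.602, 0.372, -0.601, 0.372]
force: [1.5, 2.2, 1.3]
finger_gap: 0.653
[ 0.5072 -0.3482  0.0636] 0.6530642017262626 [1.5 2.2 1.3]
[[0.516, -0.33, 0.058], [0.515, -0.332, 0.078], [0.515, -0.332, 0.094], [0.493, -0.376, 0.035], [0.492, -0.378, 0.053], [0.492, -0.378, 0.069], [0.492, -0.378, 0.083], [0.491, -0.38, 0.09]]
t: 18.55
tcp_pos: [0.5045, -0.3472, 0.081]
tool_rot: [-0.601, -0.374, 0.602, -0.37]
force: [0.2, 0.4, 0.1]
finger_gap: 0.997
t: 18.95
tcp_pos: [0.5099, -0.3521, 0.2213]
tool_rot: [0.603, 0.366, -0.6, 0.378]
force: [1.3, -1.2, 0.8]
finger_gap: 0.998
[ 0.5099 -0.3521  0.2213] 0.9983497942663966 [ 1.3 -1.2  0.8]
[[0.484, -0.409, 0.03], [0.483, -0.409, 0.077], [0.46, -0.455, 0.03], [0.46, -0.456, 0.07], [0.425, -0.527, 0.001], [0.41, -0.558, 0.001], [0.394, -0.59, 0.001], [0.381, -0.615, 0.001]]
(array([ 504.6, -352.7]), array([56.6, 56.1]), 63.5) 0.0902384244226292 0.008549318883690371
mat xy 0.6326000000000258 42.708200000000055
(array([ 473.4, -418.2]), array([89.1, 56.2]), 64.1) 0.09017559884071222 0.008510471108604478
mat xy 2.0837999999999846 -29.82639999999997
```

View pics/w10.png

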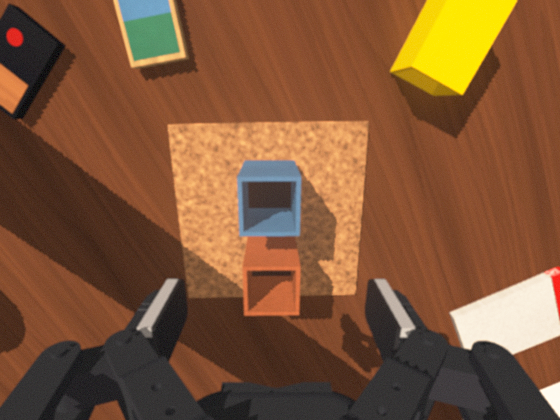

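```bash
python3 -c "
from h import *
plan(0.4891,-0.1125,0.10,-17.2)"
```

```text
tcp [ 0.5082 -0.3505  0.2178] jaw head -26.5 q [-0.78  0.53  1.47 -0.    1.13 -0.32] t 19.00
world d [ -19.1  238.  -117.8] tool d now-axes x,y,z mm [ 116.  -124.5 -204.8]
 yaw -0.163 -> q6 0.07 ; tool d final-axes mm [ 117.8  -88.6 -221.8]
```

```bash
python3 -m crank '[[0.085,0,-0.0249,-0.041,0],[0.085,0,-0.0249,-0.041,0],[0.085,0,-0.0249,-0.041,0],[0.085,0,-0.0249,-0.041,0],[0.085,0,-0.0249,-0.041,0]]' 20
python3 -m crank '[[0.085,0.04,0,0,-0.08],[0.085,0.04,0,0,-0.083],[0.085,0,0,0,0],[0.085,0,0,0,0]]' 20
cat > pan.py <<'E'
from h import *
import sys
# args: approx cx cy (mm), topdir deg, grip offset mm, name
cx,cy,td,off,name=float(sys.argv[1]),float(sys.argv[2]),float(sys.argv[3]),float(sys.argv[4]),sys.argv[5]
st=manip.sense();s=snapshot("wrist");cv2.imwrite(f"pics/{name}.png",s["image"]);C=cloud(s,st);Z=C[...,2]
k=(Z>0.008)&(Z<0.022)&(np.hypot(C[...,0]-cx/1000,C[...,1]-cy/1000)<0.062);k=cv2.morphologyEx(k.astype(np.uint8),cv2.MORPH_OPEN,np.ones((3,3)))>0
c,wh,a=rect(C[k]);print(c,wh,a,"z",np.median(Z[k]))
m=np.array([math.cos(math.radians(a)),math.sin(math.radians(a))]); t=math.radians(td); m*=np.sign(m@[math.cos(t),math.sin(t)]); g=(c+off*m)/1000; print("grip",g)
plan(g[0],g[1],-0.003,a+90)
E
python3 pan.py 479.3 -144 72.8 33 w11
```

```text
t: 19.5
tcp_pos: [0.4849, -0.1075, 0.212]
tool_rot: [-0.601, -0.373, 0.602, -0.371]
force: [0.1, 0.1, 0.3]
finger_gap: 0.99
t: 19.9
tcp_pos: [0.4856, -0.1092, 0.1325]
tool_rot: [-0.569, -0.42, 0.57, -0.418]
force: [0.7, -0.4, 1.1]
finger_gap: 0.994
[ 477.4 -142.9] [97.1 56.2] 72.4 z 0.014798820568183269
grip [ 0.48737821 -0.11144471]
tcp [ 0.4867 -0.1099  0.1336] jaw head -17.3 q [-0.45  0.51  1.84 -0.    0.79 -0.14] t 19.95
world d [   0.7   -1.6 -136.6] tool d now-axes x,y,z mm [136.6   1.1   1.3]
 yaw 0.005 -> q6 0.08 ; tool d final-axes mm [136.6   1.1   1.3]
```

View pics/w11.png

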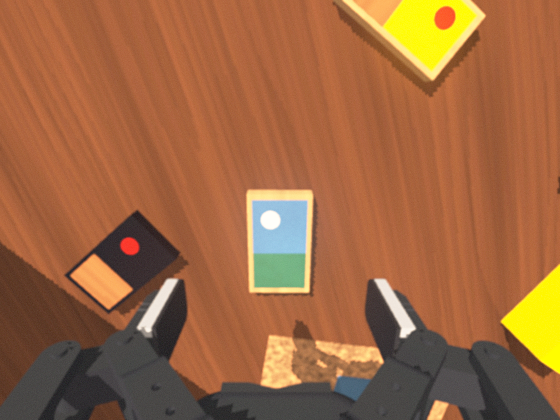

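```bash
python3 -m crank '[[0.085,0.048,0.001,0.001,0],[0.085,0.048,0,0,0],[0.085,0.03,0,0,0],[0.085,0.009,0,0,0],[0.085,0,0,0,0]]' 60
python3 -m crank '[[0.065,0,0,0,0],[0.065,0,0,0,0],[0.06,0,0,0,0],[0.06,0,0,0,0]]' 60
python3 -m crank '[[0.045,0,0,0,0],[0.045,0,0,0,0],[0.045,0,0,0,0],[0.045,0,0,0,0]]' 60
```

```text
t: 20.45
tcp_pos: [0.4877, -0.1114, -0.0014]
tool_rot: [0.569, 0.419, -0.569, 0.419]
force: [-0.0, 0.5, -0.4]
finger_gap: 0.996
t: 20.85
tcp_pos: [0.4877, -0.111, -0.0006]
tool_rot: [0.569, 0.419, -0.569, 0.42]
force: [-0.7, 0.4, 0.1]
finger_gap: 0.705
t: 21.25
tcp_pos: [0.4876, -0.1109, -0.0003]
tool_rot: [0.569, 0.419, -0.569, 0.42]
force: [-1.0, 0.5, 8.8]
finger_gap: 0.636
```

```bash
python3 -m crank '[[0.045,-0.02,0,0,0],[0.045,-0.035,0,0,0],[0.045,-0.04,0,0,0],[0.045,0,0,0,0]]' 60
python3 look.py w12
python3 -m crank '[[0.0557,0,0,0,0],[0.0557,0,0,0,0]]' 20
python3 look.py
```

```text
t: 21.65
tcp_pos: [0.4899, -0.1119, 0.0976]
tool_rot: [0.571, 0.417, -0.567, 0.423]
force: [0.7, -0.5, -1.9]
finger_gap: 0.635
[ 0.4899 -0.1119  0.0976] 0.6346129204576798 [ 0.7 -0.5 -1.9]
[[nan, nan, nan], [0.494, -0.098, 0.104], [0.492, -0.104, 0.112], [0.489, -0.114, 0.113], [0.486, -0.124, 0.113], [0.482, -0.135, 0.113], [0.478, -0.148, 0.112], [0.475, -0.158, 0.112]]
t: 21.9
tcp_pos: [0.486, -0.1103, 0.0922]
tool_rot: [-0.569, -0.421, 0.57, -0.419]
force: [0.4, 0.2, -0.9]
finger_gap: 0.656
[ 0.486  -0.1103  0.0922] 0.6557048182494091 [ 0.4  0.2 -0.9]
[[0.48, -0.127, 0.001], [0.49, -0.096, 0.099], [0.488, -0.102, 0.108], [0.485, -0.111, 0.109], [0.482, -0.123, 0.107], [0.478, -0.134, 0.108], [0.475, -0.146, 0.108], [0.472, -0.155, 0.108]]
```

View pics/w12.png

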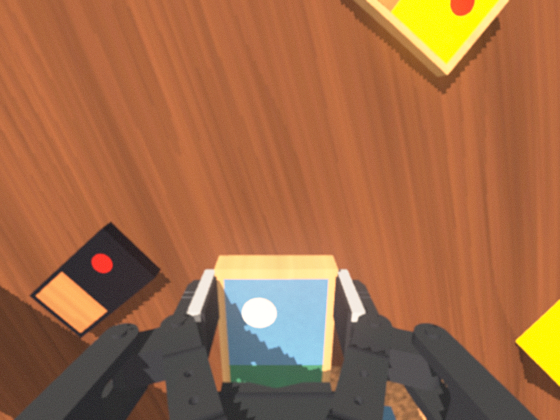

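```bash
python3 -m crank '[[0.0558,0,0,0,0],[0.0559,0,0,0,0],[0.0559,0,0,0,0]]' 20
python3 look.py
python3 -m crank '[[0.05595,0,0,0,0],[0.05595,0,0,0,0]]' 20
python3 look.py
```

```text
t: 22.25
tcp_pos: [0.4868, -0.1106, 0.0928]
tool_rot: [-0.569, -0.42, 0.569, -0.419]
force: [0.6, 0.2, -1.0]
finger_gap: 0.658
[ 0.4868 -0.1106  0.0928] 0.6575148296908864 [ 0.6  0.2 -1. ]
[[0.481, -0.127, 0.001], [0.491, -0.097, 0.099], [0.489, -0.102, 0.109], [0.486, -0.112, 0.109], [0.483, -0.122, 0.109], [0.479, -0.134, 0.109], [0.475, -0.146, 0.108], [0.472, -0.156, 0.108]]
t: 22.5
tcp_pos: [0.4871, -0.1108, 0.0933]
tool_rot: [-0.569, -0.42, 0.569, -0.42]
force: [-0.2, -1.1, -0.9]
finger_gap: 0.655
[ 0.4871 -0.1108  0.0933] 0.655007197855909 [-0.2 -1.1 -0.9]
[[0.487, -0.109, 0.047], [0.49, -0.1, 0.094], [0.489, -0.103, 0.108], [0.464, -0.182, 0.0], [0.458, -0.202, 0.001], [0.451, -0.223, -0.0], [0.444, -0.246, -0.0], [0.441, -0.258, 0.005]]
```

Swung. Look.

```bash
python3 -m crank '[[0.05595,0,0,0,0],[0.045,0,0,0,0],[0.045,0,0,0,0]]' 40; python3 look.py w13
python3 - <<'E'
from h import *
C=np.load("w.npy"); print([(v,C[v,260].round(3).tolist()) for v in range(200,300,8)])
s=snapshot("side");cv2.imwrite("pics/s4.png",cv2.resize(s["image"][100:260,240:420],None,fx=4,fy=3.75))
E
```

```text
t: 22.85
tcp_pos: [0.4872, -0.1108, 0.0935]
tool_rot: [0.569, 0.42, -0.569, 0.42]
force: [1.0, 0.6, -0.9]
finger_gap: 0.531
[ 0.4872 -0.1108  0.0935] 0.531351102042492 [ 1.   0.6 -0.9]
[[0.481, -0.128, 0.0], [0.476, -0.145, 0.001], [0.47, -0.163, 0.001], [0.464, -0.183, -0.0], [0.458, -0.202, 0.001], [0.452, -0.223, 0.0], [0.445, -0.246, -0.0], [0.441, -0.258, 0.005]]
[(200, [0.482, -0.089, 0.014]), (208, [0.48, -0.095, 0.015]), (216, [0.478, -0.101, 0.014]), (224, [0.476, -0.107, 0.015]), (232, [0.472, -0.118, 0.0]), (240, [0.47, -0.125, 0.0]), (248, [0.468, -0.13, 0.002]), (256, [0.465, -0.138, 0.001]), (264, [0.463, -0.146, -0.001]), (272, [0.46, -0.153, -0.0]), (280, [0.458, -0.159, 0.001]), (288, [0.456, -0.167, 0.001]), (296, [0.453, -0.175, -0.0])]
```

View pics/w13.png

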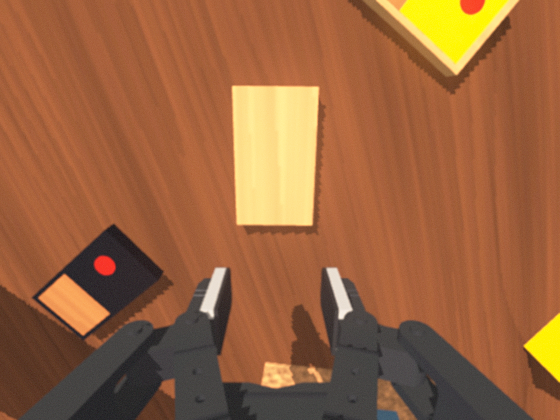

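View pics/s4.png

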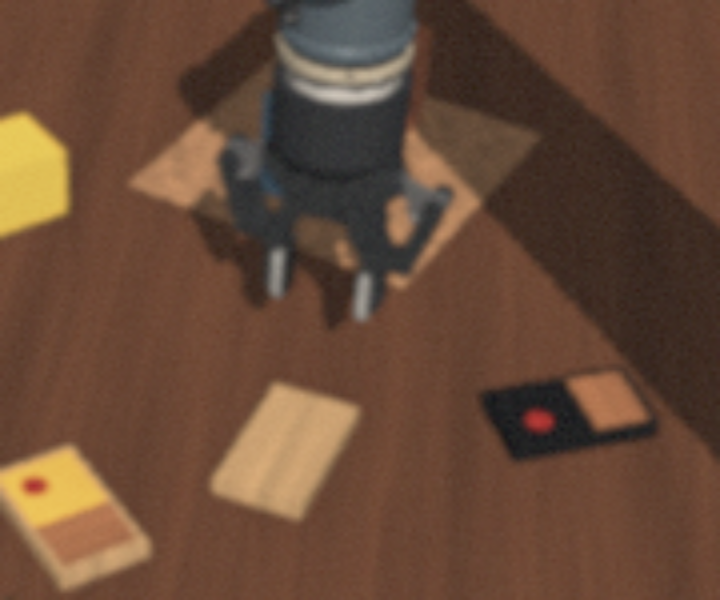

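```bash
python3 -m crank '[[0.085,-0.03,0,0,0],[0.085,0,0,0,0],[0.085,0,0,0,0]]' 20
python3 pan.py 484 -70 252 33 w14
```

```text
t: 23.25
tcp_pos: [0.4875, -0.1109, 0.1238]
tool_rot: [0.569, 0.419, -0.569, 0.42]
force: [0.0, -0.1, 0.7]
finger_gap: 0.989
[500.4 -64.3] [96.1 56.3] 72.1 z 0.014514327916430703
grip [ 0.49025723 -0.09570262]
tcp [ 0.4869 -0.1107  0.1233] jaw head -17.2 q [-0.45  0.53  1.85 -0.    0.77 -0.15] t 23.30
world d [   3.3   15.  -126.3] tool d now-axes x,y,z mm [126.3  -1.3 -15.3]
 yaw 0.012 -> q6 0.12 ; tool d final-axes mm [126.3  -1.4 -15.3]
```

```bash
python3 -m crank '[[0.085,0.04,-0.001,-0.0153,0],[0.085,0.05,0,0,0],[0.085,0.028,0,0,0],[0.085,0.008,0,0,0],[0.085,0,0,0,0]]' 60
python3 -m crank '[[0.065,0,0,0,0],[0.06,0,0,0,0],[0.045,0,0,0,0],[0.045,0,0,0,0],[0.045,0,0,0,0]]' 60
python3 -m crank '[[0.045,0,0,0,0],[0.045,-0.02,0,0,0],[0.045,-0.035,0,0,0],[0.045,-0.03,0,0,0],[0.045,0,0,0,0]]' 60
python3 look.py w15
python3 -m crank '[[0.0558,0,0,0,0],[0.0559,0,0,0,0],[0.05595,0,0,0,0],[0.05595,0,0,0,0],[0.045,0,0,0,0]]' 20
python3 -m crank '[[0.045,0,0,0,0],[0.045,0,0,0,0]]' 20
python3 look.py w16
```

```text
t: 23.8
tcp_pos: [0.4896, -0.0954, -0.0041]
tool_rot: [-0.568, -0.421, 0.57, -0.418]
force: [-0.2, 0.4, -0.3]
finger_gap: 0.995
t: 24.3
tcp_pos: [0.4916, -0.0963, -0.0008]
tool_rot: [0.57, 0.419, -0.569, 0.421]
force: [-0.7, 0.7, 6.7]
finger_gap: 0.637
t: 24.8
tcp_pos: [0.4933, -0.0969, 0.0866]
tool_rot: [0.571, 0.417, -0.567, 0.423]
force: [1.2, -0.0, -1.3]
finger_gap: 0.637
[ 0.4933 -0.0969  0.0866] 0.6373891421378572 [ 1.2 -0.  -1.3]
[[0.501, -0.069, 0.102], [0.498, -0.079, 0.102], [0.496, -0.088, 0.102], [0.492, -0.098, 0.102], [0.489, -0.11, 0.101], [0.46, -0.204, 0.0], [0.453, -0.226, 0.0], [0.449, -0.241, 0.002]]
t: 25.35
tcp_pos: [0.4904, -0.0958, 0.0817]
tool_rot: [-0.569, -0.42, 0.569, -0.419]
force: [0.7, -0.4, -1.1]
finger_gap: 0.644
t: 25.55
tcp_pos: [0.4906, -0.0958, 0.0821]
tool_rot: [-0.569, -0.42, 0.569, -0.42]
force: [-0.3, -0.1, -0.8]
finger_gap: 0.65
[ 0.4906 -0.0958  0.0821] 0.6503750118510703 [-0.3 -0.1 -0.8]
[[0.491, -0.092, 0.04], [0.491, -0.094, 0.064], [0.49, -0.096, 0.082], [0.49, -0.097, 0.097], [0.486, -0.108, 0.098], [0.458, -0.199, 0.0], [0.451, -0.22, 0.001], [0.446, -0.236, 0.001]]
```

View pics/w16.png

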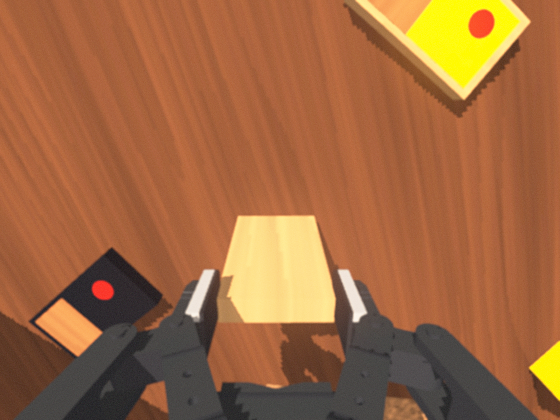

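```bash
python3 -m crank '[[0.045,-0.03,0,0,0],[0.045,-0.04,0,0,0],[0.045,-0.03,0,0,0],[0.045,0,0,0,0]]' 60
python3 -c "
from h import *
plan(0.5578,0.364,0.18,107.1)"
```

```text
t: 26.0
tcp_pos: [0.4934, -0.0969, 0.1862]
tool_rot: [0.571, 0.417, -0.567, 0.423]
force: [1.1, -0.3, -1.2]
finger_gap: 0.634
tcp [ 0.4934 -0.0969  0.1862] jaw head -17.2 q [-0.42  0.43  1.79  0.    0.92 -0.12] t 26.00
world d [ 64.4 460.9  -6.2] tool d now-axes x,y,z mm [   5.   -74.7 -459.4]
 yaw 0.972 -> q6 1.85 ; tool d final-axes mm [   6.2 -421.6 -197.1]
 yaw -2.169 -> q6 -1.29 ; tool d final-axes mm [  6.2 421.6 197.1]
```

```bash
python3 -m crank '[[0.045,0,-0.0068,-0.0418,0],[0.045,0,-0.0068,-0.0418,0],[0.045,0,-0.0068,-0.0418,0],[0.045,0,-0.0068,-0.0418,0],[0.045,0,-0.0068,-0.0418,0]]' 60
python3 -m crank '[[0.045,0,-0.0068,-0.0418,0],[0.045,0,-0.0068,-0.0418,0],[0.045,0,-0.0068,-0.0418,0],[0.045,0,-0.0068,-0.0418,0],[0.045,0,-0.0068,-0.0418,0]]' 60
python3 -m crank '[[0.045,0,0,0,0.139],[0.045,0,0,0,0.139],[0.045,0,0,0,0.139],[0.045,0,0,0,0.139],[0.045,0,0,0,0.139]]' 60
python3 -m crank '[[0.045,0,0,0,0.139],[0.045,0,0,0,0.139],[0.045,0,0,0,0],[0.045,0,0,0,0]]' 60
python3 look.py w17
python3 - <<'E'
from h import *
plan(0.5578,0.364,0.18,107.1)
C=np.load("w.npy");Z=C[...,2]
k=(Z>0.038)&(Z<0.052)&(np.hypot(C[...,0]-.503,C[...,1]-.347)<.11)
print(k.sum(),rect(C[k]),np.median(Z[k]))
s=cv2.imread("pics/w17.png"); s[k]=(255,0,255); cv2.imwrite("pics/w17k.png",s)
E
```

```text
t: 26.5
tcp_pos: [0.5191, 0.1155, 0.1811]
tool_rot: [-0.569, -0.42, 0.57, -0.419]
force: [0.3, 0.5, -1.1]
finger_gap: 0.633
t: 27.0
tcp_pos: [0.5483, 0.3251, 0.1806]
tool_rot: [-0.568, -0.42, 0.57, -0.42]
force: [1.1, -0.3, 0.2]
finger_gap: 0.632
t: 27.5
tcp_pos: [0.5482, 0.3233, 0.1804]
tool_rot: [-0.677, -0.199, 0.68, -0.199]
force: [0.5, -0.8, -0.9]
finger_gap: 0.631
t: 27.9
tcp_pos: [0.5486, 0.3233, 0.1811]
tool_rot: [-0.698, -0.106, 0.7, -0.106]
force: [0.6, -0.5, -1.0]
finger_gap: 0.632
[0.5486 0.3233 0.1811] 0.6324811003885482 [ 0.6 -0.5 -1. ]
[[0.552, 0.325, 0.139], [0.551, 0.324, 0.163], [0.549, 0.323, 0.182], [0.547, 0.323, 0.196], [0.536, 0.319, 0.196], [0.364, 0.267, 0.001], [0.334, 0.258, 0.001], [0.309, 0.25, 0.0]]
tcp [0.5488 0.3234 0.1814] jaw head -72.8 q [ 0.36  0.6   1.45 -0.    1.09  1.63] t 27.95
world d [ 9.  40.6 -1.4] tool d now-axes x,y,z mm [  1.4 -36.1 -20.6]
 yaw 0.002 -> q6 1.85 ; tool d final-axes mm [  1.4 -36.2 -20.6]
 yaw -3.140 -> q6 -1.29 ; tool d final-axes mm [ 1.4 36.2 20.6]
3849 (array([523.8, 354.6]), array([124.2,  69.7]), 16.9) 0.04625806347206568
```

View pics/w17k.png

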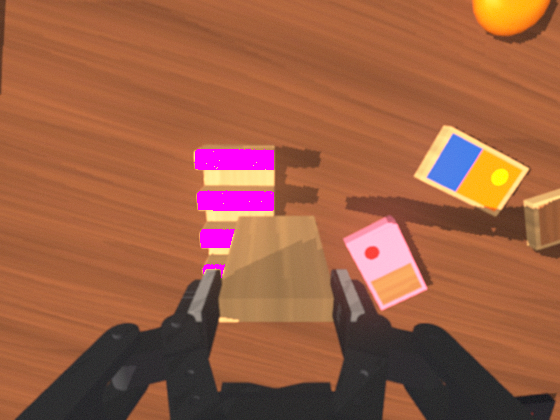

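```bash
python3 -m crank '[[0.045,0,-0.037,-0.02,0],[0.045,0,0,0,0],[0.045,0.02,0,0,0],[0.045,0.012,0,0,0],[0.045,0,0,0,0]]' 60
python3 look.py w18
python3 -c "
from h import *
plan(0.5569,0.3647,0.11,107.1)"
```

```text
t: 28.45
tcp_pos: [0.5556, 0.3638, 0.1476]
tool_rot: [-0.697, -0.105, 0.701, -0.106]
force: [-0.4, 0.3, -1.1]
finger_gap: 0.626
[0.5556 0.3638 0.1476] 0.6264623991528272 [-0.4  0.3 -1.1]
[[0.559, 0.365, 0.107], [0.557, 0.364, 0.129], [0.556, 0.364, 0.149], [0.554, 0.363, 0.163], [0.542, 0.36, 0.162], [0.436, 0.327, 0.047], [0.369, 0.307, 0.0], [0.349, 0.301, 0.001]]
tcp [0.5564 0.3641 0.1489] jaw head -72.9 q [ 0.41  0.67  1.4  -0.    1.08  1.68] t 28.50
world d [  0.5   0.6 -38.9] tool d now-axes x,y,z mm [38.9 -0.5 -0.8]
 yaw -0.000 -> q6 1.85 ; tool d final-axes mm [38.9 -0.5 -0.6]
 yaw -3.142 -> q6 -1.29 ; tool d final-axes mm [38.9  0.5  0.6]
```

View pics/w18.png

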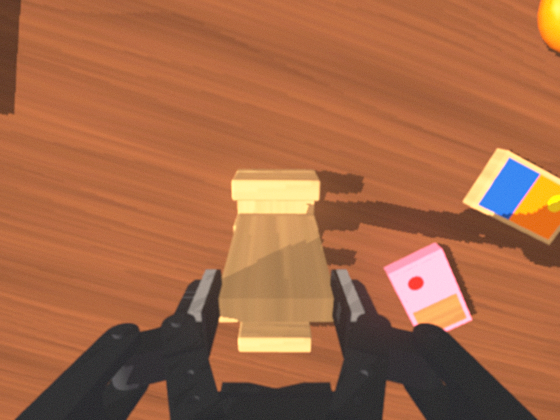

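```bash
python3 -m crank '[[0.045,0.015,0,0,0],[0.045,0.012,0,0,0],[0.045,0.01,0,0,0],[0.045,0,0,0,0]]' 60
python3 look.py w19
```

```text
t: 28.9
tcp_pos: [0.5561, 0.3641, 0.111]
tool_rot: [-0.698, -0.104, 0.701, -0.105]
force: [-0.4, -1.4, -1.1]
finger_gap: 0.628
[0.5561 0.3641 0.111 ] 0.628458992036673 [-0.4 -1.4 -1.1]
[[0.56, 0.365, 0.069], [0.558, 0.365, 0.092], [0.557, 0.364, 0.112], [0.554, 0.364, 0.126], [0.543, 0.36, 0.126], [0.467, 0.337, 0.047], [0.437, 0.328, 0.037], [0.432, 0.326, 0.047]]
```

View pics/w19.png

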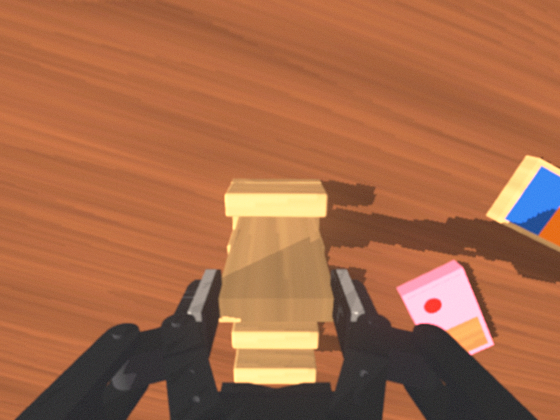

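```bash
python3 -m crank '[[0.045,0.008,0,-0.002,0],[0.045,0.007,0,-0.002,0],[0.045,0,0,0,0],[0.056,0,0,0,0],[0.058,0,0,0,0]]' 20
python3 -m crank '[[0.065,0,0,0,0],[0.085,0,0,0,0],[0.085,0,0,0,0],[0.085,-0.04,0,0,0],[0.085,-0.05,0,0,0]]' 20
python3 -m crank '[[0.085,-0.03,0,0,0],[0.085,0,0,0.05,0],[0.085,0,0,0.02,0],[0.085,0,0,0,0]]' 20
python3 look.py w20
python3 - <<'E'
from h import *
C=np.load("w.npy");Z=C[...,2];c=np.array([.5024,.3481]);d=np.array([.957,.291]);e=np.array([-.291,.957])
rx=(C[...,:2]-c)@d; ry=(C[...,:2]-c)@e
k=(Z>.08)&(Z<.13)&(abs(rx)<.09)&(abs(ry)<.05)
print(k.sum(),"zmax",np.percentile(Z[k],98),"rx",np.percentile(rx[k],[2,50,98]).round(4),"ry",np.percentile(ry[k],[2,98]).round(4))
plan(.5,.35,.2,107.1)
E
```

```text
t: 29.45
tcp_pos: [0.5619, 0.3662, 0.0988]
tool_rot: [0.7, 0.105, -0.699, 0.105]
force: [0.5, -0.0, 0.6]
finger_gap: 0.679
t: 29.95
tcp_pos: [0.5594, 0.3651, 0.1862]
tool_rot: [-0.697, -0.104, 0.702, -0.106]
force: [1.1, 0.7, 0.8]
finger_gap: 0.995
t: 30.35
tcp_pos: [0.491, 0.3447, 0.2189]
tool_rot: [-0.698, -0.105, 0.7, -0.105]
force: [0.5, -0.3, 0.1]
finger_gap: 0.997
[0.491  0.3447 0.2189] 0.9967141243944764 [ 0.5 -0.3  0.1]
[[0.437, 0.329, 0.04], [0.394, 0.316, 0.0], [0.367, 0.307, 0.002], [0.338, 0.298, 0.001], [0.306, 0.289, -0.0], [0.275, 0.279, 0.001], [0.239, 0.268, -0.001], [0.214, 0.26, 0.001]]
1442 zmax 0.11006554133356226 rx [0.0518 0.0592 0.0653] ry [-0.0269  0.0269]
tcp [0.4935 0.3454 0.219 ] jaw head -72.9 q [ 0.43  0.51  1.5  -0.    1.13  1.7 ] t 30.40
world d [  6.5   4.6 -19. ] tool d now-axes x,y,z mm [19.  -2.5 -7.6]
 yaw -0.000 -> q6 1.88 ; tool d final-axes mm [19.  -2.5 -7.6]
 yaw -3.142 -> q6 -1.26 ; tool d final-axes mm [19.   2.5  7.6]
```

View pics/w20.png

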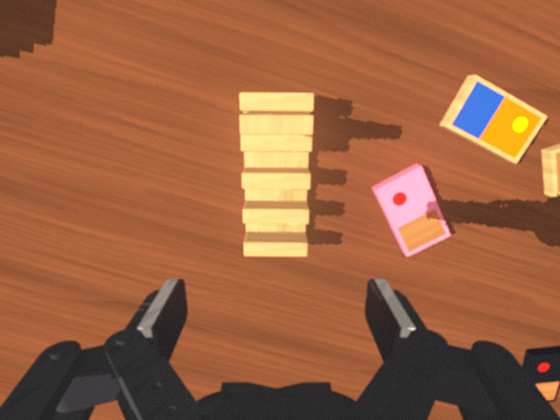

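```bash
python3 -c "
from h import *
plan(.6248,.107,.13,-7.1)"
```

```text
tcp [0.4935 0.3454 0.219 ] jaw head -72.9 q [ 0.43  0.51  1.5  -0.    1.13  1.7 ] t 30.40
world d [ 131.3 -238.4  -89. ] tool d now-axes x,y,z mm [ 89.  266.4 -55.4]
 yaw -1.149 -> q6 0.29 ; tool d final-axes mm [ 89.  159.8 220.3]
```

```bash
python3 -m crank '[[0.085,0,0.0444,-0.0092,0],[0.085,0,0.0444,-0.0092,0],[0.085,0,0.0444,-0.0092,0],[0.085,0,0.0444,-0.0092,0],[0.085,0,0.0444,-0.0092,0]]' 20
python3 -m crank '[[0.085,0,0.0444,-0.0092,0],[0.085,0,0,0,-0.1436],[0.085,0,0,0,-0.1436],[0.085,0,0,0,-0.1436],[0.085,0,0,0,-0.1436]]' 20
python3 -m crank '[[0.085,0.045,0,0,-0.1436],[0.085,0.044,0,0,-0.1436],[0.085,0,0,0,-0.1436],[0.085,0,0,0,-0.1436],[0.085,0,0,0,0]]' 20
python3 pan.py 628.9 139.7 -97 33 w21
```

```text
t: 30.9
tcp_pos: [0.6062, 0.1449, 0.2183]
tool_rot: [0.7, 0.105, -0.699, 0.105]
force: [0.1, 0.4, 0.3]
finger_gap: 0.996
t: 31.4
tcp_pos: [0.6273, 0.1062, 0.218]
tool_rot: [0.641, 0.3, -0.64, 0.301]
force: [-0.7, 0.0, 0.4]
finger_gap: 0.995
t: 31.9
tcp_pos: [0.6269, 0.1066, 0.1284]
tool_rot: [0.53, 0.468, -0.53, 0.468]
force: [-0.1, -0.4, 0.7]
finger_gap: 0.993
[627.2 140.4] [95.  56.3] 82.9 z 0.01481559936219845
grip [0.62312115 0.10765305]
tcp [0.6268 0.1067 0.1289] jaw head -7.3 q [-0.01  0.66  1.49 -0.    0.98  0.12] t 31.95
world d [  -3.7    1.  -131.9] tool d now-axes x,y,z mm [131.9  -4.   -0.5]
 yaw -0.004 -> q6 0.30 ; tool d final-axes mm [131.9  -3.8  -0.5]
```

View pics/w21.png

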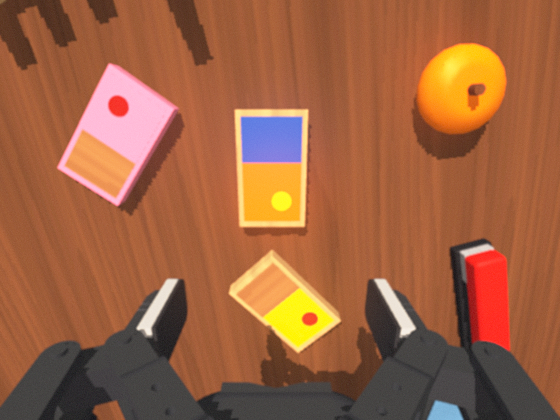

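```bash
python3 -m crank '[[0.085,0.04,-0.004,-0.0005,0],[0.085,0.05,0,0,0],[0.085,0.032,0,0,0],[0.085,0.008,0,0,0],[0.085,0,0,0,0]]' 60
python3 -m crank '[[0.065,0,0,0,0],[0.06,0,0,0,0],[0.045,0,0,0,0],[0.045,0,0,0,0],[0.045,0,0,0,0]]' 60
python3 -m crank '[[0.045,0,0,0,0],[0.045,-0.02,0,0,0],[0.045,-0.035,0,0,0],[0.045,-0.03,0,0,0],[0.045,0,0,0,0]]' 60
python3 look.py
python3 -m crank '[[0.0558,0,0,0,0],[0.0559,0,0,0,0],[0.05595,0,0,0,0],[0.05595,0,0,0,0],[0.045,0,0,0,0]]' 20
python3 -m crank '[[0.045,0,0,0,0],[0.045,0,0,0,0]]' 20
python3 look.py w22
```

```text
t: 32.45
tcp_pos: [0.6215, 0.1079, -0.0016]
tool_rot: [-0.53, -0.468, 0.531, -0.467]
force: [-0.2, -0.4, 0.2]
finger_gap: 0.994
t: 32.95
tcp_pos: [0.6234, 0.108, 0.0021]
tool_rot: [0.531, 0.467, -0.529, 0.469]
force: [0.1, -0.0, 6.6]
finger_gap: 0.629
t: 33.45
tcp_pos: [0.6252, 0.1081, 0.09]
tool_rot: [0.533, 0.465, -0.527, 0.471]
force: [0.4, 0.1, -0.8]
finger_gap: 0.633
[0.6252 0.1081 0.09  ] 0.6332697602802263 [ 0.4  0.1 -0.8]
[[0.628, 0.135, 0.102], [0.627, 0.126, 0.103], [0.626, 0.115, 0.103], [0.624, 0.105, 0.103], [0.623, 0.093, 0.103], [0.613, 0.007, 0.015], [0.61, -0.015, 0.014], [0.606, -0.046, 0.0]]
t: 34.0
tcp_pos: [0.621, 0.1079, 0.0836]
tool_rot: [-0.53, -0.468, 0.53, -0.468]
force: [-0.5, -0.0, -0.7]
finger_gap: 0.647
t: 34.2
tcp_pos: [0.6214, 0.1079, 0.0841]
tool_rot: [-0.53, -0.468, 0.53, -0.468]
force: [0.6, -0.1, -0.1]
finger_gap: 0.649
[0.6214 0.1079 0.0841] 0.649380232103011 [ 0.6 -0.1 -0.1]
[[0.621, 0.108, 0.034], [0.621, 0.107, 0.06], [0.621, 0.106, 0.081], [0.62, 0.105, 0.097], [0.619, 0.093, 0.097], [0.609, 0.012, 0.016], [0.606, -0.009, 0.015], [0.602, -0.042, -0.001]]
```

View pics/w22.png

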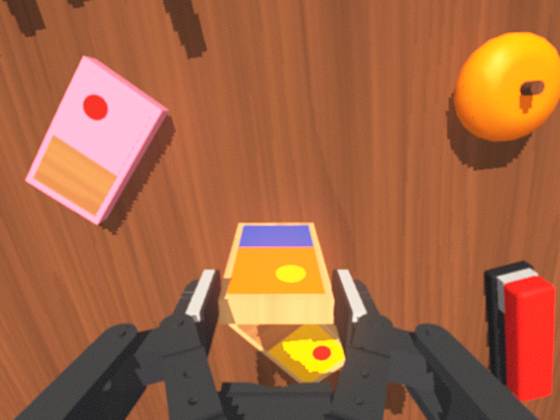

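```bash
python3 -m crank '[[0.045,-0.03,0,0,0],[0.045,-0.04,0,0,0],[0.045,-0.04,0,0,0],[0.045,0,0,0,0]]' 60
python3 -c "
from h import *
plan(0.489,0.3441,0.19,107.1)"
```

```text
t: 34.65
tcp_pos: [0.6257, 0.1081, 0.2009]
tool_rot: [0.534, 0.465, -0.526, 0.471]
force: [1.2, -0.2, 0.8]
finger_gap: 0.624
tcp [0.6257 0.1081 0.2009] jaw head -7.1 q [-0.    0.57  1.45  0.    1.11  0.12] t 34.65
world d [-136.7  236.   -10.9] tool d now-axes x,y,z mm [   9.1 -165.  -217.2]
 yaw 1.148 -> q6 1.89 ; tool d final-axes mm [  10.9 -265.8   61.3]
 yaw -1.993 -> q6 -1.26 ; tool d final-axes mm [ 10.9 265.8 -61.3]
```

```bash
python3 -m crank '[[0.045,0,-0.0275,-0.0362,0],[0.045,0,-0.0275,-0.0362,0],[0.045,0,-0.0275,-0.0362,0],[0.045,0,-0.0275,-0.0362,0],[0.045,0,-0.0275,-0.0362,0]]' 60
python3 -m crank '[[0.045,0,-0.0275,-0.0362,0],[0.045,0,0,0,0.1435],[0.045,0,0,0,0.1435],[0.045,0,0,0,0.1435],[0.045,0,0,0,0.1435]]' 60
python3 -m crank '[[0.045,0,0,0,0.1435],[0.045,0,0,0,0.1435],[0.045,0,0,0,0.1435],[0.045,0,0,0,0.1435],[0.045,0,0,0,0]]' 60
python3 look.py w23
python3 -c "
from h import *
plan(0.489,0.3441,0.15,107.1)"
```

```text
t: 35.15
tcp_pos: [0.5059, 0.3057, 0.1937]
tool_rot: [-0.53, -0.468, 0.531, -0.468]
force: [0.4, 0.0, -0.7]
finger_gap: 0.621
t: 35.65
tcp_pos: [0.4839, 0.344, 0.1935]
tool_rot: [-0.641, -0.297, 0.642, -0.297]
force: [0.4, 1.2, -0.9]
finger_gap: 0.623
t: 36.15
tcp_pos: [0.4841, 0.3437, 0.1936]
tool_rot: [-0.699, -0.105, 0.7, -0.105]
force: [-0.5, -0.6, -1.4]
finger_gap: 0.623
[0.4841 0.3437 0.1936] 0.6231096749381606 [-0.5 -0.6 -1.4]
[[0.484, 0.344, 0.142], [0.483, 0.344, 0.169], [0.482, 0.343, 0.191], [0.481, 0.343, 0.207], [0.47, 0.339, 0.206], [0.289, 0.285, 0.001], [0.257, 0.275, 0.0], [0.233, 0.267, 0.001]]
tcp [0.4842 0.3437 0.1937] jaw head -72.7 q [ 0.43  0.53  1.55 -0.    1.06  1.7 ] t 36.20
world d [  4.8   0.4 -43.7] tool d now-axes x,y,z mm [43.7  1.1 -4.7]
 yaw 0.003 -> q6 1.89 ; tool d final-axes mm [43.7  1.1 -4.7]
 yaw -3.139 -> q6 -1.26 ; tool d final-axes mm [43.7 -1.1  4.7]
```

```bash
python3 -m crank '[[0.045,0,0.001,-0.0058,0],[0.045,0.03,0,0,0],[0.045,0.028,0,0,0],[0.045,0,0,0,0]]' 60
python3 look.py w24
python3 -m crank '[[0.045,0.012,0,0,0],[0.045,0.012,0,0,0],[0.045,0,0,0,0]]' 60
python3 look.py w25
```

```text
t: 36.6
tcp_pos: [0.4881, 0.3434, 0.1327]
tool_rot: [-0.696, -0.105, 0.702, -0.106]
force: [-0.6, -0.5, -0.2]
finger_gap: 0.623
[0.4881 0.3434 0.1327] 0.6227001573475052 [-0.6 -0.5 -0.2]
[[0.488, 0.343, 0.082], [0.487, 0.343, 0.109], [0.487, 0.343, 0.131], [0.485, 0.342, 0.145], [0.474, 0.339, 0.145], [0.342, 0.299, 0.001], [0.316, 0.291, 0.001], [0.295, 0.284, 0.001]]
t: 36.95
tcp_pos: [0.4899, 0.3444, 0.1115]
tool_rot: [-0.699, -0.105, 0.7, -0.105]
force: [0.0, -0.4, -0.9]
finger_gap: 0.623
[0.4899 0.3444 0.1115] 0.6230910724948503 [ 0.  -0.4 -0.9]
[[0.49, 0.345, 0.061], [0.489, 0.344, 0.088], [0.488, 0.344, 0.108], [0.487, 0.343, 0.124], [0.476, 0.34, 0.124], [0.363, 0.306, 0.001], [0.338, 0.298, 0.001], [0.321, 0.293, 0.002]]
```

View pics/w25.png

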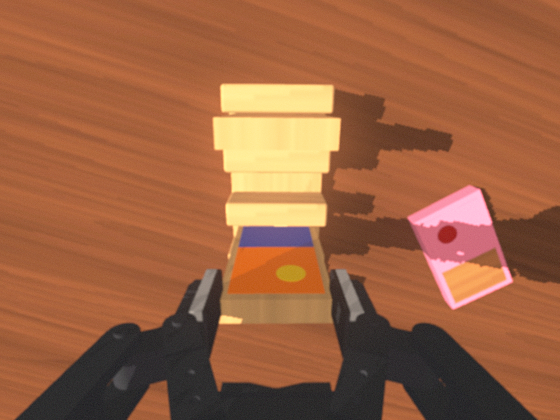

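```bash
python3 -m crank '[[0.045,0.008,0,0,0],[0.045,0.006,0,-0.001,0],[0.045,0,0,0,0],[0.056,0,0,0,0],[0.058,0,0,0,0]]' 20
python3 -m crank '[[0.065,0,0,0,0],[0.085,0,0,0,0],[0.085,0,0,0,0],[0.085,-0.04,0,0,0],[0.085,-0.05,0,0,0]]' 20
python3 -m crank '[[0.085,-0.03,0,0,0],[0.085,0,0,0.03,0],[0.085,0,0,0,0]]' 20
cat > rk.py <<'E'
from h import *
import sys
st=manip.sense();s=snapshot(sys.argv[1]);C=cloud(s,st if sys.argv[1]=="wrist" else None);cv2.imwrite(f"pics/{sys.argv[2]}.png",s["image"])
Z=C[...,2];c=np.array([.5024,.3481]);d=np.array([.957,.291]);e=np.array([-.291,.957])
rx=(C[...,:2]-c)@d; ry=(C[...,:2]-c)@e
for sl in (-.057,-.019,.019,.057):
    k=(Z>.07)&(Z<.14)&(abs(rx-sl)<.019)&(abs(ry)<.06)
    if k.sum()<30: print(sl,"empty");continue
    t=k&(Z>np.percentile(Z[k],98)-.004)
    print(sl,k.sum(),"ztop %.4f"%np.percentile(Z[k],98),"rx top",np.percentile(rx[t],[5,95]).round(4),"all",np.percentile(rx[k],[2,98]).round(4),"ry",np.percentile(ry[k],[2,98]).round(4))
E
python3 rk.py wrist w26
python3 -c "
from h import *
plan(.6451,-.0179,.13,36.4)"
```

```text
t: 37.5
tcp_pos: [0.4917, 0.3451, 0.0986]
tool_rot: [0.699, 0.105, -0.699, 0.105]
force: [-0.1, 0.7, -0.0]
finger_gap: 0.68
t: 38.0
tcp_pos: [0.4896, 0.344, 0.1867]
tool_rot: [-0.697, -0.104, 0.702, -0.106]
force: [0.6, -0.1, 0.3]
finger_gap: 0.996
t: 38.3
tcp_pos: [0.4593, 0.3353, 0.2193]
tool_rot: [-0.698, -0.105, 0.7, -0.106]
force: [0.3, -0.5, -0.5]
finger_gap: 0.992
-0.057 empty
-0.019 1736 ztop 0.1098 rx top [-0.024 -0.011] all [-0.0242 -0.0098] ry [-0.0269  0.0268]
0.019 empty
0.057 1744 ztop 0.1100 rx top [0.0529 0.0658] all [0.0518 0.066 ] ry [-0.0271  0.0267]
tcp [0.461  0.3357 0.2188] jaw head -72.9 q [0.43 0.47 1.59 0.   1.09 1.71] t 38.35
world d [ 184.1 -353.6  -88.8] tool d now-axes x,y,z mm [ 88.8 392.2 -71.8]
 yaw 1.235 -> q6 2.48 ; tool d final-axes mm [  88.8   61.7 -393.9]
 yaw -1.907 -> q6 -0.66 ; tool d final-axes mm [ 88.8 -61.7 393.9]
```

View pics/w26.png

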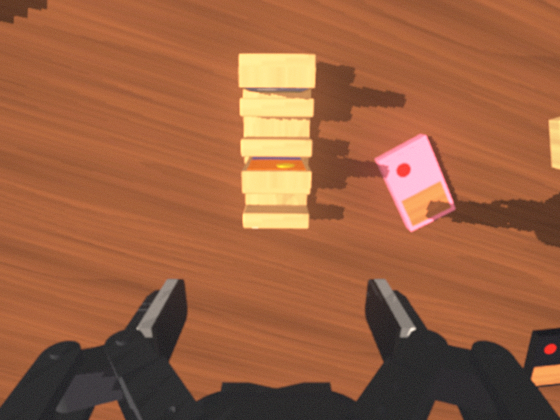

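```bash
python3 -m crank '[[0.085,0,0.0436,-0.008,0],[0.085,0,0.0436,-0.008,0],[0.085,0,0.0436,-0.008,0],[0.085,0,0.0436,-0.008,0],[0.085,0,0.0436,-0.008,0]]' 20
python3 -m crank '[[0.085,0,0.0436,-0.008,0],[0.085,0,0.0436,-0.008,0],[0.085,0,0.0436,-0.008,0],[0.085,0,0.0436,-0.008,0],[0.085,0,0,0,-0.1467]]' 20
python3 -m crank '[[0.085,0,0,0,-0.1467],[0.085,0,0,0,-0.1467],[0.085,0,0,0,-0.1467],[0.085,0,0,0,-0.1467],[0.085,0,0,0,-0.1467]]' 20
python3 -m crank '[[0.085,0,0,0,-0.1467],[0.085,0,0,0,-0.1467],[0.085,0,0,0,-0.1467],[0.085,0,0,0,-0.1467],[0.085,0,0,0,-0.1467]]' 20
python3 -m crank '[[0.085,0.045,0,0,-0.1467],[0.085,0.044,0,0,-0.1467],[0.085,0,0,0,0],[0.085,0,0,0,0]]' 20
python3 pan.py 625.5 8.7 -53.6 33 w27
```

```text
t: 38.85
tcp_pos: [0.5663, 0.1379, 0.2176]
tool_rot: [-0.699, -0.105, 0.699, -0.105]
force: [0.7, -0.0, -0.4]
finger_gap: 0.996
t: 39.35
tcp_pos: [0.6506, -0.0241, 0.2174]
tool_rot: [0.691, 0.154, -0.689, 0.157]
force: [-1.4, 0.2, 0.0]
finger_gap: 0.996
t: 39.85
tcp_pos: [0.6474, -0.018, 0.2173]
tool_rot: [-0.586, -0.395, 0.587, -0.395]
force: [0.2, 0.6, -0.5]
finger_gap: 0.995
t: 40.35
tcp_pos: [0.6474, -0.018, 0.2173]
tool_rot: [0.406, 0.579, -0.406, 0.579]
force: [0.4, -0.6, 0.2]
finger_gap: 0.997
t: 40.75
tcp_pos: [0.6469, -0.0178, 0.1284]
tool_rot: [0.32, 0.631, -0.32, 0.63]
force: [0.2, -0.0, 0.4]
finger_gap: 0.993
[624.1   9. ] [95.7 56.2] -53.6 z 0.014818761392766666
grip [ 0.64368282 -0.0175615 ]
tcp [ 0.6483 -0.018   0.1302] jaw head 36.2 q [-0.2   0.68  1.46 -0.    1.01 -0.83] t 40.80
world d [  -4.7    0.5 -133.2] tool d now-axes x,y,z mm [133.2  -3.6  -3.3]
 yaw -0.003 -> q6 -0.66 ; tool d final-axes mm [133.2  -3.5  -3.2]
 yaw 3.139 -> q6 2.48 ; tool d final-axes mm [133.2   3.5   3.2]
```

View pics/w27.png

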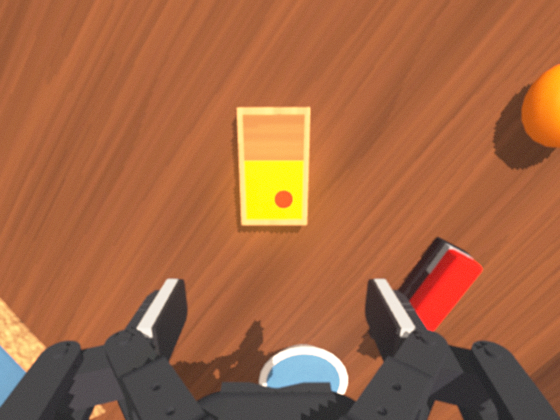

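```bash
python3 -m crank '[[0.085,0.04,-0.0035,-0.003,0],[0.085,0.05,0,0,0],[0.085,0.033,0,0,0],[0.085,0.008,0,0,0],[0.085,0,0,0,0]]' 60
python3 -m crank '[[0.065,0,0,0,0],[0.06,0,0,0,0],[0.045,0,0,0,0],[0.045,0,0,0,0],[0.045,0,0,0,0]]' 60
python3 -m crank '[[0.045,0,0,0,0],[0.045,-0.02,0,0,0],[0.045,-0.035,0,0,0],[0.045,-0.03,0,0,0],[0.045,0,0,0,0]]' 60
python3 look.py
python3 -m crank '[[0.0558,0,0,0,0],[0.0559,0,0,0,0],[0.05595,0,0,0,0],[0.05595,0,0,0,0],[0.045,0,0,0,0]]' 20
python3 -m crank '[[0.045,0,0,0,0],[0.045,0,0,0,0]]' 20
python3 look.py w28
```

```text
t: 41.3
tcp_pos: [0.6436, -0.0176, -0.0008]
tool_rot: [0.319, 0.63, -0.319, 0.631]
force: [0.3, 0.1, -0.2]
finger_gap: 0.995
t: 41.8
tcp_pos: [0.6446, -0.0177, 0.0015]
tool_rot: [0.319, 0.629, -0.318, 0.633]
force: [0.1, 0.9, 6.7]
finger_gap: 0.637
t: 42.3
tcp_pos: [0.6464, -0.018, 0.0894]
tool_rot: [0.32, 0.627, -0.318, 0.635]
force: [1.0, -0.3, -0.8]
finger_gap: 0.632
[ 0.6464 -0.018   0.0894] 0.6321716517673466 [ 1.  -0.3 -0.8]
[[0.629, 0.004, 0.102], [0.635, -0.003, 0.103], [0.641, -0.012, 0.103], [0.648, -0.021, 0.102], [0.701, -0.093, 0.001], [0.714, -0.111, 0.001], [0.728, -0.13, 0.0], [0.739, -0.144, 0.001]]
t: 42.85
tcp_pos: [0.6421, -0.0174, 0.0826]
tool_rot: [0.319, 0.631, -0.319, 0.631]
force: [0.0, 0.7, -1.3]
finger_gap: 0.644
t: 43.05
tcp_pos: [0.6423, -0.0173, 0.0831]
tool_rot: [0.319, 0.631, -0.319, 0.631]
force: [-0.3, -0.0, -1.6]
finger_gap: 0.644
[ 0.6423 -0.0173  0.0831] 0.6438838416417046 [-0.3 -0.  -1.6]
[[0.636, -0.01, 0.053], [0.639, -0.014, 0.07], [0.641, -0.017, 0.085], [0.644, -0.021, 0.095], [0.651, -0.031, 0.094], [0.706, -0.105, 0.001], [0.719, -0.123, 0.0], [0.729, -0.137, 0.0]]
```

View pics/w28.png

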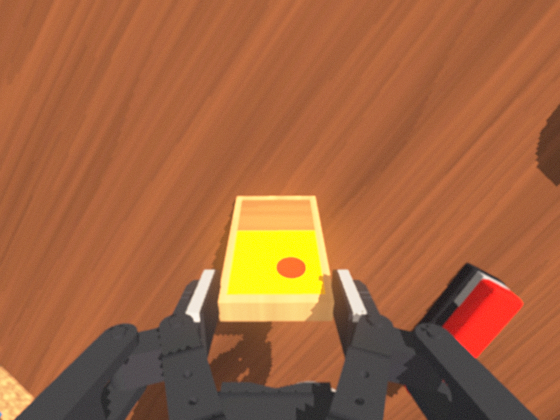

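```bash
python3 -m crank '[[0.0559,0,0,0,0],[0.0559,0,0,0,0],[0.045,0,0,0,0],[0.045,0,0,0,0]]' 20
python3 look.py
python3 -m crank '[[0.05593,0,0,0,0],[0.045,0,0,0,0],[0.045,0,0,0,0]]' 20
python3 look.py w29
```

```text
t: 43.5
tcp_pos: [0.6424, -0.0173, 0.0834]
tool_rot: [0.319, 0.631, -0.319, 0.631]
force: [-0.3, 0.3, -0.9]
finger_gap: 0.64
[ 0.6424 -0.0173  0.0834] 0.640284998045983 [-0.3  0.3 -0.9]
[[0.636, -0.011, 0.053], [0.639, -0.014, 0.07], [0.641, -0.017, 0.085], [0.644, -0.02, 0.096], [0.652, -0.031, 0.094], [0.706, -0.105, 0.001], [0.719, -0.124, -0.0], [0.73, -0.138, 0.0]]
t: 43.85
tcp_pos: [0.6424, -0.0174, 0.0833]
tool_rot: [0.319, 0.631, -0.319, 0.631]
force: [-1.0, 0.2, -0.2]
finger_gap: 0.646
[ 0.6424 -0.0174  0.0833] 0.6458678606700998 [-1.   0.2 -0.2]
[[0.636, -0.01, 0.054], [0.639, -0.014, 0.07], [0.642, -0.018, 0.084], [0.644, -0.02, 0.097], [0.652, -0.031, 0.093], [0.705, -0.104, 0.002], [0.719, -0.124, 0.0], [0.729, -0.137, 0.001]]
```

```bash
python3 -m crank '[[0.05595,0,0,0,0],[0.05595,0,0,0,0],[0.045,0,0,0,0],[0.045,0,0,0,0]]' 20
python3 look.py w29
```

```text
t: 44.3
tcp_pos: [0.6425, -0.0174, 0.0835]
tool_rot: [0.319, 0.631, -0.319, 0.631]
force: [0.9, -0.6, 0.7]
finger_gap: 0.648
[ 0.6425 -0.0174  0.0835] 0.6479924412895722 [ 0.9 -0.6  0.7]
[[0.637, -0.012, 0.05], [0.64, -0.015, 0.069], [0.642, -0.018, 0.083], [0.644, -0.021, 0.096], [0.651, -0.031, 0.095], [0.706, -0.106, 0.001], [0.719, -0.123, 0.001], [0.729, -0.137, 0.001]]
```

```bash
python3 -m crank '[[0.05595,0,0,0,0],[0.05595,0,0,0,0],[0.05595,0,0,0,0],[0.045,0,0,0,0],[0.045,0,0,0,0]]' 20
python3 look.py w30
```

```text
t: 44.85
tcp_pos: [0.6425, -0.0174, 0.0835]
tool_rot: [0.319, 0.631, -0.319, 0.631]
force: [0.2, 0.1, 1.5]
finger_gap: 0.645
[ 0.6425 -0.0174  0.0835] 0.6451700547207323 [0.2 0.1 1.5]
[[0.637, -0.012, 0.049], [0.64, -0.015, 0.068], [0.642, -0.018, 0.083], [0.644, -0.021, 0.096], [0.651, -0.031, 0.095], [0.705, -0.104, 0.002], [0.719, -0.124, 0.0], [0.73, -0.138, 0.0]]
```

View pics/w30.png

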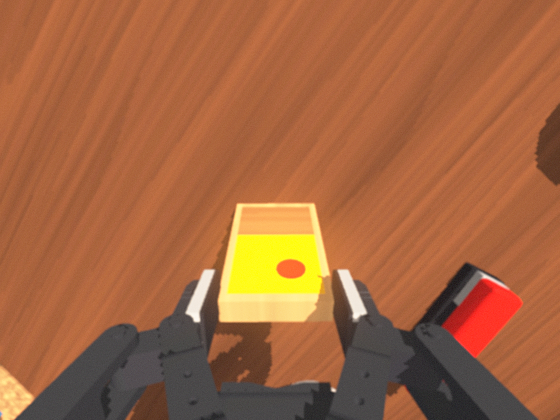

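```bash
python3 -m crank '[[0.045,-0.02,0,0,0],[0.045,0,0,0,0],[0.05595,0,0,0,0],[0.05595,0,0,0,0],[0.045,0,0,0,0]]' 20
python3 -m crank '[[0.045,0,0,0,0],[0.045,0,0,0,0]]' 20
python3 look.py w31
```

```text
t: 45.4
tcp_pos: [0.6417, -0.0172, 0.1024]
tool_rot: [0.319, 0.632, -0.319, 0.631]
force: [0.4, 0.4, -1.5]
finger_gap: 0.639
t: 45.6
tcp_pos: [0.6421, -0.0173, 0.1028]
tool_rot: [0.319, 0.631, -0.319, 0.631]
force: [-0.6, -0.8, -1.3]
finger_gap: 0.643
[ 0.6421 -0.0173  0.1028] 0.6434263641730361 [-0.6 -0.8 -1.3]
[[0.639, -0.014, 0.063], [0.64, -0.016, 0.084], [0.642, -0.018, 0.102], [0.643, -0.02, 0.116], [0.651, -0.031, 0.114], [0.716, -0.12, -0.001], [0.73, -0.139, -0.0], [0.741, -0.154, 0.0]]
```

```bash
python3 -m crank '[[0.045,-0.03,0,0,0],[0.045,-0.04,0,0,0],[0.045,-0.03,0,0,0],[0.045,0,0,0,0]]' 60
python3 -c "
from h import *
plan(0.4508,0.3324,0.20,107.1)"
```

```text
t: 46.05
tcp_pos: [0.6458, -0.0179, 0.2087]
tool_rot: [0.32, 0.627, -0.318, 0.635]
force: [0.6, 0.0, -0.5]
finger_gap: 0.627
tcp [ 0.6458 -0.0179  0.2087] jaw head 36.4 q [-0.2   0.58  1.41  0.    1.15 -0.84] t 46.05
world d [-195.   350.3   -8.7] tool d now-axes x,y,z mm [   5.8   50.8 -397.7]
 yaw -1.234 -> q6 -1.23 ; tool d final-axes mm [  8.7 392.2 -83.3]
 yaw 1.907 -> q6 1.91 ; tool d final-axes mm [   8.7 -392.2   83.3]
```

```bash
python3 -m crank '[[0.045,0,0.0056,-0.0441,0],[0.045,0,0.0056,-0.0441,0],[0.045,0,0.0056,-0.0441,0],[0.045,0,0.0056,-0.0441,0],[0.045,0,0.0056,-0.0441,0]]' 60
python3 -m crank '[[0.045,0,0.0056,-0.0441,0],[0.045,0,0.0056,-0.0441,0],[0.045,0,0.0056,-0.0441,0],[0.045,0,0.0056,-0.0441,0],[0.045,0,0,0,-0.137]]' 60
python3 -m crank '[[0.045,0,0,0,-0.137],[0.045,0,0,0,-0.137],[0.045,0,0,0,-0.137],[0.045,0,0,0,-0.137],[0.045,0,0,0,-0.137]]' 60
python3 -m crank '[[0.045,0,0,0,-0.137],[0.045,0,0,0,-0.137],[0.045,0,0,0,-0.137],[0.045,0,0,0,0],[0.045,0,0,0,0]]' 60
python3 look.py w32
python3 -c "
from h import *
plan(0.4508,0.3324,0.20,107.1)"
```

```text
t: 46.55
tcp_pos: [0.5324, 0.178, 0.2023]
tool_rot: [0.319, 0.632, -0.319, 0.63]
force: [0.1, 1.2, -1.0]
finger_gap: 0.626
t: 47.05
tcp_pos: [0.4433, 0.336, 0.2023]
tool_rot: [0.272, 0.654, -0.272, 0.651]
force: [-0.0, -1.2, -1.5]
finger_gap: 0.617
t: 47.55
tcp_pos: [0.4468, 0.3318, 0.2022]
tool_rot: [0.038, 0.707, -0.039, 0.705]
force: [0.2, 0.1, -1.9]
finger_gap: 0.623
t: 48.05
tcp_pos: [0.4471, 0.3319, 0.2026]
tool_rot: [-0.104, 0.7, 0.104, 0.699]
force: [-0.5, 0.4, -1.4]
finger_gap: 0.624
[0.4471 0.3319 0.2026] 0.6238291036274213 [-0.5  0.4 -1.4]
[[0.442, 0.329, 0.163], [0.445, 0.33, 0.184], [0.447, 0.331, 0.202], [0.45, 0.332, 0.216], [0.462, 0.336, 0.213], [0.56, 0.365, 0.109], [0.681, 0.401, -0.001], [0.706, 0.409, 0.001]]
tcp [0.4472 0.3319 0.2027] jaw head 106.9 q [ 0.44  0.47  1.63 -0.    1.04 -1.43] t 48.10
world d [ 3.6  0.5 -2.7] tool d now-axes x,y,z mm [ 2.7 -0.6  3.6]
 yaw -0.004 -> q6 -1.23 ; tool d final-axes mm [ 2.7 -0.6  3.6]
 yaw 3.138 -> q6 1.91 ; tool d final-axes mm [ 2.7  0.6 -3.6]
```

View pics/w32.png

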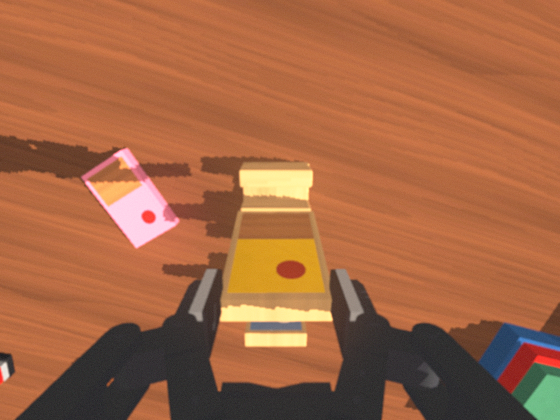

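```bash
python3 -m crank '[[0.045,0,0.0005,0.006,0],[0.045,0.035,0,0,0],[0.045,0.035,0,0,0],[0.045,0,0,0,0],[0.045,0,0,0,0]]' 60
python3 look.py w33
```

```text
t: 48.6
tcp_pos: [0.4533, 0.3344, 0.1332]
tool_rot: [-0.105, 0.7, 0.104, 0.699]
force: [-0.0, -0.2, -1.5]
finger_gap: 0.621
[0.4533 0.3344 0.1332] 0.620875700723766 [-0.  -0.2 -1.5]
[[0.451, 0.333, 0.086], [0.453, 0.334, 0.11], [0.456, 0.334, 0.129], [0.456, 0.335, 0.146], [0.465, 0.337, 0.149], [0.552, 0.363, 0.056], [0.552, 0.364, 0.079], [0.552, 0.364, 0.093]]
```

View pics/w33.png

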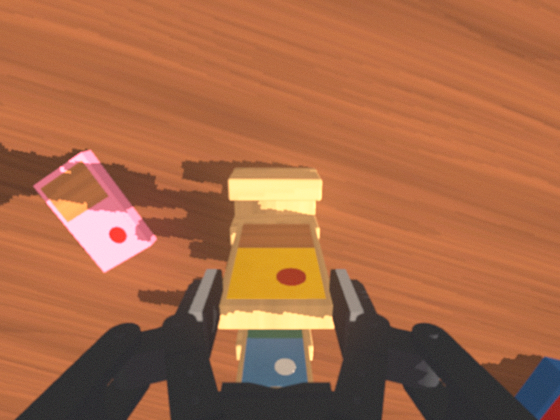

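```bash
python3 look.py w34
python3 - <<'E'
from h import *
C=np.load("w.npy");c=np.array([.5024,.3481]);d=np.array([.957,.291])
for v in range(168,335,8):
    p=C[v,275]; print(v,"rx %.4f z %.4f"%((p[:2]-c)@d,p[2]))
st=manip.sense();print("tcp rx",(st["tcp_pos"][:2]-c)@d)
E
```

```text
[0.4539 0.3347 0.1341] 0.621994683975931 [ 0.2 -0.2 -0.9]
[[0.453, 0.333, 0.086], [0.454, 0.334, 0.111], [0.456, 0.334, 0.131], [0.457, 0.335, 0.147], [0.466, 0.338, 0.15], [0.553, 0.364, 0.057], [0.551, 0.364, 0.081], [0.552, 0.364, 0.095]]
168 rx -0.0852 z 0.0114
176 rx -0.0852 z 0.0432
184 rx -0.0798 z 0.0458
192 rx -0.0738 z 0.0463
200 rx -0.0578 z 0.0130
208 rx -0.0502 z 0.0121
216 rx -0.0471 z 0.0243
224 rx -0.0538 z 0.0609
232 rx -0.0529 z 0.0741
240 rx -0.0520 z 0.0858
248 rx -0.0508 z 0.0954
256 rx -0.0506 z 0.1063
264 rx -0.0499 z 0.1151
272 rx -0.0493 z 0.1231
280 rx -0.0488 z 0.1307
288 rx -0.0478 z 0.1369
296 rx -0.0478 z 0.1440
304 rx -0.0477 z 0.1504
312 rx -0.0429 z 0.1500
320 rx -0.0384 z 0.1500
328 rx -0.0333 z 0.1496
tcp rx -0.05004802685136279
```

```bash
python3 -m crank '[[0.045,-0.005,0,0,0],[0.045,0,0,-0.0105,0],[0.045,0.012,0,0,0],[0.045,0.014,0,0,0],[0.045,0,0,0,0]]' 60
python3 look.py w35
cat > prof.py <<'E'
from h import *
C=np.load("w.npy");c=np.array([.5024,.3481]);d=np.array([.957,.291])
for v in range(168,335,8):
    p=C[v,275]; print(v,"rx %.4f z %.4f"%((p[:2]-c)@d,p[2]))
E
python3 prof.py
```

```text
t: 49.2
tcp_pos: [0.4412, 0.3304, 0.1106]
tool_rot: [-0.105, 0.701, 0.104, 0.698]
force: [-0.0, -0.7, -2.3]
finger_gap: 0.622
[0.4412 0.3304 0.1106] 0.6218308478293315 [-0.  -0.7 -2.3]
[[0.44, 0.329, 0.062], [0.442, 0.33, 0.087], [0.443, 0.33, 0.107], [0.444, 0.33, 0.124], [0.453, 0.333, 0.126], [0.479, 0.341, 0.108], [0.553, 0.363, 0.042], [0.553, 0.364, 0.058]]
168 rx -0.1016 z 0.0004
176 rx -0.0952 z 0.0010
184 rx -0.0888 z 0.0018
192 rx -0.0847 z 0.0117
200 rx -0.0851 z 0.0356
208 rx -0.0823 z 0.0457
216 rx -0.0765 z 0.0457
224 rx -0.0706 z 0.0456
232 rx -0.0660 z 0.0491
240 rx -0.0657 z 0.0624
248 rx -0.0650 z 0.0733
256 rx -0.0637 z 0.0818
264 rx -0.0638 z 0.0923
272 rx -0.0629 z 0.0998
280 rx -0.0621 z 0.1070
288 rx -0.0620 z 0.1147
296 rx -0.0614 z 0.1209
304 rx -0.0608 z 0.1267
312 rx -0.0562 z 0.1265
320 rx -0.0513 z 0.1260
328 rx -0.0460 z 0.1251
```

View pics/w35.png

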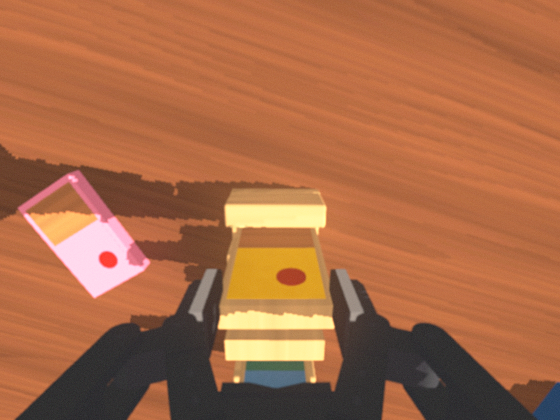

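```bash
python3 -m crank '[[0.045,0.009,0,0.001,0],[0.045,0.007,0,0,0],[0.045,0,0,0,0],[0.056,0,0,0,0],[0.058,0,0,0,0]]' 20
python3 -m crank '[[0.065,0,0,0,0],[0.085,0,0,0,0],[0.085,0,0,0,0],[0.085,-0.04,0,0,0],[0.085,-0.05,0,0,0]]' 20
python3 -m crank '[[0.085,-0.03,0,0,0],[0.085,-0.02,0,0,0],[0.085,0,0,0,0]]' 20
python3 rk.py wrist w36
```

```text
t: 49.75
tcp_pos: [0.4444, 0.3317, 0.0966]
tool_rot: [-0.105, 0.699, 0.105, 0.7]
force: [-0.3, -0.0, 1.2]
finger_gap: 0.685
t: 50.25
tcp_pos: [0.4423, 0.3306, 0.185]
tool_rot: [-0.105, 0.702, 0.104, 0.697]
force: [0.7, 1.1, 0.2]
finger_gap: 0.993
t: 50.55
tcp_pos: [0.4459, 0.3325, 0.2398]
tool_rot: [-0.104, 0.697, 0.106, 0.702]
force: [0.5, 0.6, 0.7]
finger_gap: 0.997
-0.057 1578 ztop 0.1096 rx top [-0.0644 -0.051 ] all [-0.0654 -0.0508] ry [-0.0263  0.0275]
-0.019 1612 ztop 0.1096 rx top [-0.025  -0.0119] all [-0.0254 -0.0117] ry [-0.0273  0.0264]
0.019 empty
0.057 1730 ztop 0.1095 rx top [0.0521 0.0658] all [0.0509 0.0658] ry [-0.0274  0.0265]
```

View pics/w36.png

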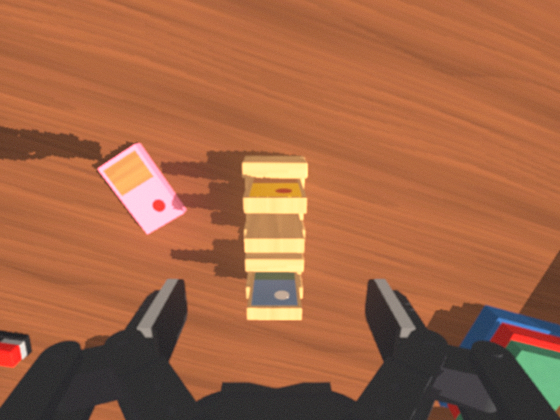

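Run:
```python
from h import *
s=snapshot("top");C=cloud(s);cv2.imwrite("pics/t9.png",s["image"]);Z=C[...,2]
m=((Z>0.008)).astype(np.uint8); m[:55]=0; m=cv2.morphologyEx(m,cv2.MORPH_OPEN,np.ones((3,3)))
n,l,st,c=cv2.connectedComponentsWithStats(m)
for i in range(1,n):
    if st[i,4]<150: continue
    P=C[l==i]; zt=np.nanpercentile(P[:,2],90); T=P[np.abs(P[:,2]-zt)<0.008]
    print(c[i].astype(int),"ztop %.3f"%zt,*rect(T))
s=snapshot("side");cv2.imwrite("pics/s9.png",s["image"])
```

```text
[85 75] ztop 0.023 [900.5 500.3] [61.6 58.2] 52.7
[287 114] ztop 0.040 [807.6  -6.3] [109.7  29.1] -81.0
[344 128] ztop 0.025 [ 775.7 -149.1] [88.4 88.1] 44.9
[207 126] ztop 0.036 [774.9 183.2] [56.1 55. ] -87.5
[548 154] ztop 0.016 [ 723.2 -652.7] [157.  58.] -0.6
[406 149] ztop 0.059 [ 723.7 -295.5] [86.  58.3] 38.8
[  4 181] ztop 0.032 [619.9 677. ] [168.9  17.3] 2.6
[ 56 293] ztop 0.569 [379.2 239.8] [93.6  4.6] 25.5
[205 235] ztop 0.017 [507.3 181.4] [96.7 56.6] 46.8
[433 241] ztop 0.091 [ 506.3 -351.7] [57.3 56.2] 64.1
[478 279] ztop 0.091 [ 422.8 -454.2] [57.5 57.3] -27.0
[329 313] ztop 0.017 [ 330.  -121.1] [96.9 56. ] 22.2
[275 415] ztop 0.016 [94.5  0.8] [126.8  23.9] -88.3
```

View pics/t9.png

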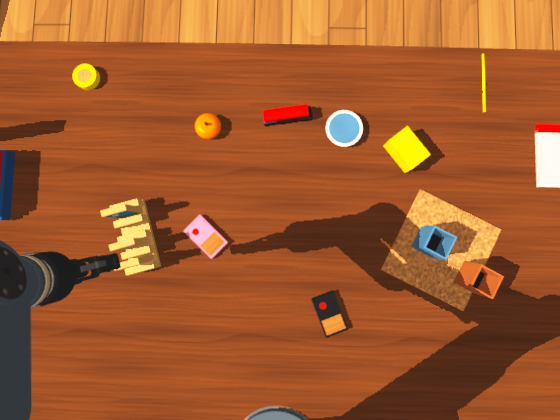

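View pics/s9.png

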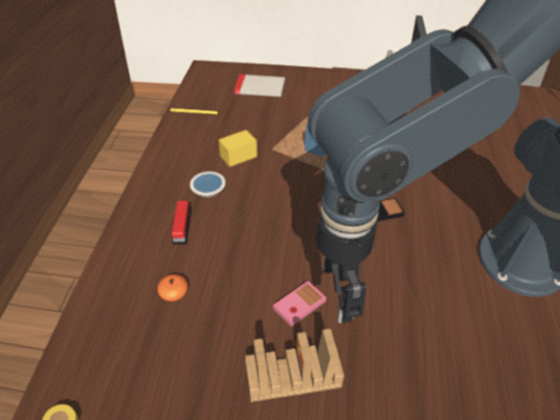

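```bash
python3 -c "
from h import *
plan(.4228,-.4542,.16,-27)"
```

```text
tcp [0.4432 0.3311 0.2353] jaw head 107.0 q [ 0.44  0.43  1.61 -0.    1.11 -1.43] t 50.70
world d [ -20.4 -785.3  -75.3] tool d now-axes x,y,z mm [  76.  -744.9 -249.3]
 yaw 2.339 -> q6 -0.35 ; tool d final-axes mm [ 75.3 338.4 709. ]
```

```bash
python3 -m crank '[[0.085,0,-0.0438,-0.0147,0],[0.085,0,-0.0438,-0.0147,0],[0.085,0,-0.0438,-0.0147,0],[0.085,0,-0.0438,-0.0147,0],[0.085,0,-0.0438,-0.0147,0]]' 20
python3 -m crank '[[0.085,0,-0.0438,-0.0147,0],[0.085,0,-0.0438,-0.0147,0],[0.085,0,-0.0438,-0.0147,0],[0.085,0,-0.0438,-0.0147,0],[0.085,0,-0.0438,-0.0147,0]]'
python3 -m crank '[[0.085,0,-0.0438,-0.0147,0],[0.085,0,-0.0438,-0.0147,0],[0.085,0,-0.0438,-0.0147,0],[0.085,0,-0.0438,-0.0147,0],[0.085,0,-0.0438,-0.0147,0]]'
python3 -m crank '[[0.085,0,-0.0438,-0.0147,0],[0.085,0,0,0,0.1462],[0.085,0,0,0,0.1462],[0.085,0,0,0,0.1462],[0.085,0,0,0,0.1462]]'
python3 -m crank '[[0.085,0,0,0,0.1462],[0.085,0,0,0,0.1462],[0.085,0,0,0,0.1462],[0.085,0,0,0,0.1462],[0.085,0,0,0,0.1462]]'
python3 -m crank '[[0.085,0,0,0,0.1462],[0.085,0,0,0,0.1462],[0.085,0,0,0,0.1462],[0.085,0,0,0,0.1462],[0.085,0,0,0,0.1462]]'
python3 -m crank '[[0.085,0,0,0,0.1462],[0.085,0,0,0,0.1462],[0.085,0,0,0,0],[0.085,0,0,0,0]]'
cat > pots.py <<'E'
from h import *
import sys
st=manip.sense();s=snapshot("wrist");C=cloud(s,st);cv2.imwrite(f"pics/{sys.argv[1]}.png",s["image"]);Z=C[...,2]
hsv=cv2.cvtColor(s["image"],cv2.COLOR_BGR2HSV)
for nm,lo,hi in(("blue",(95,60,40),(125,255,255)),("terra",(2,120,60),(14,255,255))):
    k=(cv2.inRange(hsv,lo,hi)>0)&(Z>.084)&(Z<.098)
    n,l,stt,_=cv2.connectedComponentsWithStats(k.astype(np.uint8))
    if n<2: continue
    k=l==1+np.argmax(stt[1:,4]); P=C[k]; c,wh,a=rect(P); d=c-[484.9,-390.6]
    print(nm,k.sum(),c,wh,a,"z %.4f"%np.median(P[:,2]),"mat",d@[.894,-.448],d@[.448,.894])
    if nm=="terra": g=c/1000; plan(g[0],g[1],.055,a+90)
E
python3 pots.py w37
```

```text
t: 51.2
tcp_pos: [0.4364, 0.099, 0.2347]
tool_rot: [-0.105, 0.701, 0.105, 0.698]
force: [0.3, 0.1, 0.5]
finger_gap: 0.997
t: 51.7
tcp_pos: [0.4304, -0.1316, 0.2347]
tool_rot: [-0.104, 0.7, 0.105, 0.698]
force: [1.2, 0.3, 0.2]
finger_gap: 0.995
t: 52.2
tcp_pos: [0.4244, -0.3623, 0.2341]
tool_rot: [-0.103, 0.7, 0.106, 0.699]
force: [0.8, -0.7, 0.4]
finger_gap: 0.996
t: 52.7
tcp_pos: [0.4234, -0.4067, 0.2337]
tool_rot: [0.105, 0.701, -0.102, 0.698]
force: [0.6, -0.6, 0.2]
finger_gap: 0.992
t: 53.2
tcp_pos: [0.4236, -0.4064, 0.2339]
tool_rot: [0.347, 0.618, -0.346, 0.615]
force: [-0.7, 1.2, -0.3]
finger_gap: 0.992
t: 53.7
tcp_pos: [0.4236, -0.4064, 0.2339]
tool_rot: [0.544, 0.453, -0.544, 0.45]
force: [0.1, -0.4, -0.3]
finger_gap: 0.996
t: 54.1
tcp_pos: [0.4238, -0.4068, 0.2348]
tool_rot: [-0.602, -0.371, 0.602, -0.369]
force: [0.7, -1.0, -1.0]
finger_gap: 1.0
blue 907 [ 504.4 -353.3] [55.  54.4] -25.7 z 0.0904 mat 0.7225999999999944 42.082200000000014
terra 1096 [ 421.8 -454.4] [57.1 55.7] 62.8 z 0.0901 mat -27.828999999999994 -85.30599999999994
tcp [ 0.424  -0.407   0.2351] jaw head -26.9 q [-0.95  0.47  1.52 -0.    1.15 -0.49] t 54.15
world d [  -2.2  -47.4 -180.1] tool d now-axes x,y,z mm [180.   19.9  43.5]
 yaw 0.006 -> q6 -0.35 ; tool d final-axes mm [180.1  19.8  43.2]
```

View pics/w37.png

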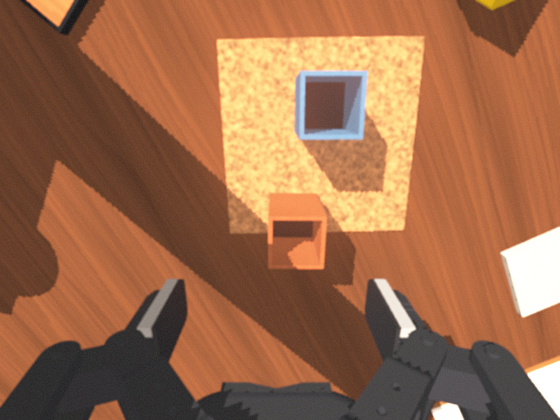

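```bash
python3 -m crank '[[0.085,0,0.0199,0.0435,0.006],[0.085,0.045,0,0,0],[0.085,0.045,0,0,0],[0.085,0.045,0,0,0],[0.085,0.043,0,0,0]]' 40
python3 -m crank '[[0.085,0,0,0,0],[0.045,0,0,0,0],[0.045,0,0,0,0],[0.045,0,0,0,0],[0.045,0,0,0,0]]' 40
python3 -m crank '[[0.045,0,0,0,0],[0.045,-0.012,0,0,0],[0.045,0,0,0,0]]' 40
python3 -c "
from h import *
print(manip.sense()['force'],manip.sense()['finger_gap'])
c=np.array([484.9,-390.6])-4*np.array([.894,-.448])-48*np.array([.448,.894]);print(c)
plan(c[0]/1000,c[1]/1000,.067,-26.6)"
```

```text
t: 54.65
tcp_pos: [0.422, -0.455, 0.0563]
tool_rot: [0.604, 0.368, -0.604, 0.368]
force: [0.1, -0.2, -0.4]
finger_gap: 1.0
t: 55.15
tcp_pos: [0.4232, -0.4566, 0.0612]
tool_rot: [-0.604, -0.366, 0.604, -0.37]
force: [-1.6, 1.0, 5.5]
finger_gap: 0.65
t: 55.45
tcp_pos: [0.4231, -0.4562, 0.0724]
tool_rot: [0.604, 0.366, -0.604, 0.369]
force: [0.3, -0.3, -3.4]
finger_gap: 0.647
[ 0.30107882 -0.25199111 -3.36475548] 0.6468915777337972
[ 459.82 -431.72]
tcp [ 0.4231 -0.4562  0.0724] jaw head -27.3 q [-1.    0.73  1.56  0.    0.85 -0.53] t 55.45
world d [36.7 24.5 -5.4] tool d now-axes x,y,z mm [  5.4  21.3 -38.6]
 yaw -0.013 -> q6 -0.29 ; tool d final-axes mm [  5.4  21.9 -38.3]
```

```bash
python3 -m crank '[[0.045,0,0.011,-0.019,0],[0.045,0,0.010,-0.0195,0],[0.045,0.008,0,0,0],[0.045,0.005,0,0,0],[0.045,0,0,0,0]]' 40
python3 -m crank '[[0.0565,0,0,0,0],[0.062,0,0,0,0],[0.085,0,0,0,0],[0.085,0,0,0,0],[0.085,-0.03,0,0,0]]' 20
python3 -m crank '[[0.085,-0.05,0,0,0],[0.085,-0.05,0,0,0],[0.085,-0.05,0,0,0],[0.085,0,0,0,0],[0.085,0,0,0,0]]' 20
python3 pots.py w38
```

```text
t: 55.95
tcp_pos: [0.459, -0.4294, 0.0602]
tool_rot: [0.605, 0.368, -0.603, 0.367]
force: [-0.5, 8.1, 16.8]
finger_gap: 0.646
t: 56.45
tcp_pos: [0.4564, -0.4284, 0.0835]
tool_rot: [-0.604, -0.371, 0.604, -0.364]
force: [0.5, 0.5, 0.6]
finger_gap: 0.998
t: 56.95
tcp_pos: [0.459, -0.4315, 0.2389]
tool_rot: [0.604, 0.366, -0.604, 0.369]
force: [-0.1, 0.4, -0.8]
finger_gap: 0.994
blue 914 [ 505.  -353.5] [54.4 54.1] 63.8 z 0.0904 mat 1.3486000000000111 42.17220000000003
terra 1105 [ 459.1 -427.7] [56.5 56. ] 63.1 z 0.0903 mat -6.444399999999973 -44.72579999999995
tcp [ 0.4582 -0.4304  0.2369] jaw head -27.4 q [-0.93  0.53  1.42 -0.    1.2  -0.45] t 57.00
world d [   0.9    2.7 -181.9] tool d now-axes x,y,z mm [181.9  -0.4  -2.8]
 yaw -0.008 -> q6 -0.28 ; tool d final-axes mm [181.9  -0.5  -2.8]
```

View pics/w38.png

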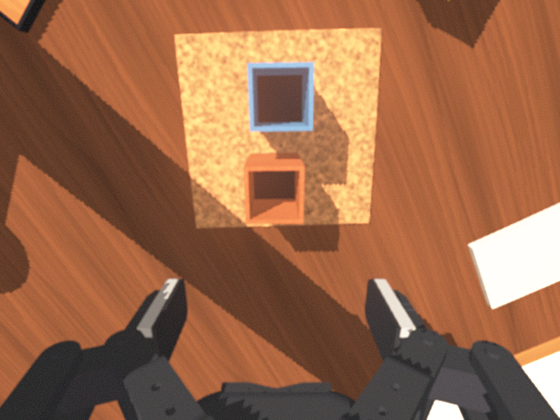

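Both pots stand well inside the mat. One last check of the rack and bystanders from above, since the arm is clear of them now.

```bash
python3 rk.py top t10
python3 - <<'E'
from h import *
s=snapshot("top");C=cloud(s);Z=C[...,2]
for n,x,y in(("gourd",.7745,.1845),("dish",.7759,-.1491),("stapler",.8074,-.0062)):
    k=(Z>.01)&(Z<.07)&(np.hypot(C[...,0]-x,C[...,1]-y)<.075);P=C[k];zt=np.percentile(P[:,2],90);print(n,rect(P[abs(P[:,2]-zt)<.008]))
print(manip.sense()["force"].round(1))
E
```

```text
-0.057 237 ztop 0.1114 rx top [-0.0614 -0.0489] all [-0.063  -0.0486] ry [-0.0279  0.0273]
-0.019 248 ztop 0.1112 rx top [-0.0232 -0.0104] all [-0.0238 -0.0098] ry [-0.0285  0.0273]
0.019 empty
0.057 284 ztop 0.1111 rx top [0.054  0.0666] all [0.0527 0.0672] ry [-0.0286  0.0274]
gourd (array([775. , 183.2]), array([56., 55.]), -87.7)
dish (array([ 775.6, -148.9]), array([88.5, 87.7]), 46.3)
stapler (array([807.5,  -6.2]), array([109.6,  28.7]), -80.8)
[-0.6 -0.2 -0.7]
```

View pics/t10.png

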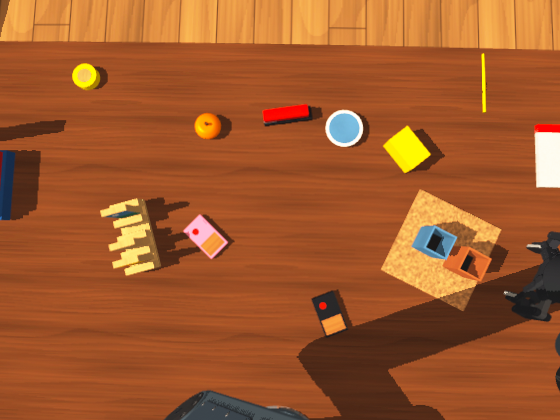

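```bash
python3 -c "
from station import manip
print(manip.sign_off())"
```

```text
the job is handed in; nothing more can be done
None
```

The desk is in order and the job is handed in at about 57 s. Both pots that were there stand on the cork mat, and all three panels stand in the rack. The white pot was absent.

**How it went:** I gripped each piece near its top or mouth and loosened the grip until its own weight swung it upright, then set it down.
- **First tries failed twice:** the terracotta pot slipped out of the fingers, and the blue-and-green panel swung through and landed face down. I re-gripped both and placed them.
- **Knocked pot:** the terracotta pot was knocked aside during the run, to 85 mm off the mat's centre along one side, close to the 90 mm limit. I lifted it back.

**Last checks:**

| Piece | Where it stands | Reading |
|---|---|---|
| Terracotta pot | mat x -6, y -45 mm | rim level at 90 mm over the desk |
| Blue pot | mat x +1, y +42 mm | rim level at 90 mm over the desk |
| Orange-and-blue panel | slot at -19 mm | top edge about 110 mm over the desk |
| Blue-and-green panel | slot at +57 mm | top edge about 110 mm over the desk |
| Yellow-and-brown panel | slot at -57 mm | top edge about 110 mm over the desk |

- **Panels:** a panel fully down has its top edge at 108 mm. The readings were 110 mm from the wrist camera and 111 mm from the top camera, and both cameras read 1–3 mm high elsewhere. All three are near upright, centred across the rack, with the picture's sky end up.
- **Gourd, dish and stapler:** all within about 1.5 mm of where they started.
- **Look-alikes:** I did not move any of them.

No check was left failing.

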